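Scoop the walnuts out of the storage bin into the serving bowl

TASK

Take the steel scoop out of its spring clip and use it to move every walnut from the white storage bin into the white ceramic bowl (a corner of the bin makes a good backstop for filling the scoop); use only the scoop on them, the gripper's fingers must not touch the walnuts. When the bin is empty, press the scoop's handle back into its spring clip, fully home with the pan resting on the wooden board as you found it, and leave the other things on the counter where they are.

Things in the scene. Friction and masses are not known exactly. Their poses are not given: they have to be found in the camera images.
- nut0: walnut in its shell, light brown, an egg shape 39 mm long and 33 mm thick, 14 g; origin at its centre, x = its long axis; smooth shell that rolls a little; None if this walnut is not there today
- nut1: walnut in its shell, light brown, an egg shape 39 mm long and 33 mm thick, 14 g; origin at its centre, x = its long axis; smooth shell that rolls a little; None if this walnut is not there today
- nut2: walnut in its shell, light brown, an egg shape 39 mm long and 33 mm thick, 14 g; origin at its centre, x = its long axis; smooth shell that rolls a little; None if this walnut is not there today
- nut3: walnut in its shell, light brown, an egg shape 39 mm long and 33 mm thick, 14 g; origin at its centre, x = its long axis; smooth shell that rolls a little; None if this walnut is not there today
- nut4: walnut in its shell, light brown, an egg shape 39 mm long and 33 mm thick, 14 g; origin at its centre, x = its long axis; smooth shell that rolls a little; None if this walnut is not there today
- nut5: walnut in its shell, light brown, an egg shape 39 mm long and 33 mm thick, 14 g; origin at its centre, x = its long axis; smooth shell that rolls a little; None if this walnut is not there today
- nut6: walnut in its shell, light brown, an egg shape 39 mm long and 33 mm thick, 14 g; origin at its centre, x = its long axis; smooth shell that rolls a little; None if this walnut is not there today
- nut7: walnut in its shell, light brown, an egg shape 39 mm long and 33 mm thick, 14 g; origin at its centre, x = its long axis; smooth shell that rolls a little; None if this walnut is not there today
- nut8: walnut in its shell, light brown, an egg shape 39 mm long and 33 mm thick, 14 g; origin at its centre, x = its long axis; smooth shell that rolls a little; None if this walnut is not there today
- nut9: walnut in its shell, light brown, an egg shape 39 mm long and 33 mm thick, 14 g; origin at its centre, x = its long axis; smooth shell that rolls a little; None if this walnut is not there today
- bin: white rectangular storage bin, open on top, fixed to the counter; outside 200 mm (x) by 320 mm (y) by 85 mm high, walls and floor 5 mm thick, so 190 x 310 mm inside; origin at the centre of its underside, y = long axis, z up. The walnuts start in the +y half
- scoop: steel scoop, black handle, 0.26 kg, starts in its clip; x to the open nose, z up; origin at the pan's underside, mid width. Pan floor flat, 2 mm thick, x -50 (back wall, 48 high) to +55 (lip), 90 mm wide outside, 85 inside; sides 42 mm high, raked from x = 20 down to 6 mm at the lip. A neck (x -56 to -50) rises to the level handle. Stands on its own pan
- scoop_grip (a point): the place to grip, at (-78, 0, 115) mm in the scoop's frame: the middle of the black part of the handle, which is flat sided, 18 mm wide (y) and 22 mm high (z), from x = -44 to -116
- scoop_ferrule (a point): at (-142, 0, 115) mm in the scoop's frame, on the axis of the bare round steel handle end, 18 mm diameter, x = -116 to -164; this part goes into the clip
- scoop_lip (a point): point of the scoop under the middle of its nose lip, at (55, 0, 0) mm in the scoop's frame
- dock: the scoop's wooden stand, fixed: board 270 mm (x) by 110 mm (y) by 12 mm thick, origin at the centre of its underside; at its -x end a 44 mm wide post carries the spring clip. The scoop lies in it nose to +x, its pan on the board and its origin at (52, 0, 12) mm
- clip (a point): where scoop_ferrule lies when the handle is home: (-90, 0, 127) mm in the dock's frame, same axes. Two sprung steel jaws, 20 mm long in x, stand either side at +-y and open upwards: mouth 30 mm wide 29 mm above this point, narrowing to an 11 mm throat 12 mm above it. The round handle end is pressed straight down (10 to 20 N) or pulled straight up (5 to 10 N) through the throat
- bowl: round white ceramic bowl, loose, 0.75 kg, 176 mm across the rim, 65 mm high; origin at the centre of its underside, z up
- mug: bystander, leave alone: blue mug 95 mm high
- tape_measure: bystander, leave alone: yellow and black tape measure, 66 x 36 x 62 mm
- spice_jar: bystander, leave alone: amber spice jar, 48 mm across, 85 mm high
- pepper_mill: bystander, leave alone: dark wooden pepper mill 150 mm high
- candle_pot: bystander, leave alone: terracotta pot 80 mm across, 70 mm high
There are look-alikes about, which are no part of the job. What is shaped like the nut6 but purple is not meant.

How it is judged:
On the way, in this order (a step that is already met when the one before it is completed fails the run):
1. walnuts have been lifted clear of the bin in the scoop (((x of nut0 in the frame of scoop between -0.05 and 0.058 m and y of nut0 in the frame of scoop between -0.045 and 0.045 m and z of nut0 in the frame of scoop between 0.005 and 0.06 m and height (world z) of nut0 above 0.1 m) or (x of nut1 in the frame of scoop between -0.05 and 0.058 m and y of nut1 in the frame of scoop between -0.045 and 0.045 m and z of nut1 in the frame of scoop between 0.005 and 0.06 m and height (world z) of nut1 above 0.1 m) or (x of nut2 in the frame of scoop between -0.05 and 0.058 m and y of nut2 in the frame of scoop between -0.045 and 0.045 m and z of nut2 in the frame of scoop between 0.005 and 0.06 m and height (world z) of nut2 above 0.1 m) or (x of nut3 in the frame of scoop between -0.05 and 0.058 m and y of nut3 in the frame of scoop between -0.045 and 0.045 m and z of nut3 in the frame of scoop between 0.005 and 0.06 m and height (world z) of nut3 above 0.1 m) or (x of nut4 in the frame of scoop between -0.05 and 0.058 m and y of nut4 in the frame of scoop between -0.045 and 0.045 m and z of nut4 in the frame of scoop between 0.005 and 0.06 m and height (world z) of nut4 above 0.1 m) or (x of nut5 in the frame of scoop between -0.05 and 0.058 m and y of nut5 in the frame of scoop between -0.045 and 0.045 m and z of nut5 in the frame of scoop between 0.005 and 0.06 m and height (world z) of nut5 above 0.1 m) or (x of nut6 in the frame of scoop between -0.05 and 0.058 m and y of nut6 in the frame of scoop between -0.045 and 0.045 m and z of nut6 in the frame of scoop between 0.005 and 0.06 m and height (world z) of nut6 above 0.1 m) or (x of nut7 in the frame of scoop between -0.05 and 0.058 m and y of nut7 in the frame of scoop between -0.045 and 0.045 m and z of nut7 in the frame of scoop between 0.005 and 0.06 m and height (world z) of nut7 above 0.1 m) or (x of nut8 in the frame of scoop between -0.05 and 0.058 m and y of nut8 in the frame of scoop between -0.045 and 0.045 m and z of nut8 in the frame of scoop between 0.005 and 0.06 m and height (world z) of nut8 above 0.1 m) or (x of nut9 in the frame of scoop between -0.05 and 0.058 m and y of nut9 in the frame of scoop between -0.045 and 0.045 m and z of nut9 in the frame of scoop between 0.005 and 0.06 m and height (world z) of nut9 above 0.1 m))), for 0.2 s.
2. every walnut lies in the bowl (horizontal distance between each of nut0, nut1, nut2, nut3, nut4, nut5, nut6, nut7, nut8, nut9 and bowl below 0.082 m and z of nut0 in the frame of bowl between 0 and 0.095 m and z of nut1 in the frame of bowl between 0 and 0.095 m and z of nut2 in the frame of bowl between 0 and 0.095 m and z of nut3 in the frame of bowl between 0 and 0.095 m and z of nut4 in the frame of bowl between 0 and 0.095 m and z of nut5 in the frame of bowl between 0 and 0.095 m and z of nut6 in the frame of bowl between 0 and 0.095 m and z of nut7 in the frame of bowl between 0 and 0.095 m and z of nut8 in the frame of bowl between 0 and 0.095 m and z of nut9 in the frame of bowl between 0 and 0.095 m), for 0.2 s.
At the end, for the whole second after the job is handed in: every walnut lies in the bowl (centre within 82 mm of its axis and 95 mm of its underside), which stands upright; the scoop's round handle end is home in the clip (within 4 mm across and in height, 12 mm along), scoop level and in line with its dock to 0.1 rad (all of step 2 and angle between bowl's own z axis and vertical below 0.15 rad and height (world z) of bowl below 0.01 m and x of scoop_ferrule in the frame of clip between -0.012 and 0.012 m and y of scoop_ferrule in the frame of clip between -0.004 and 0.004 m and z of scoop_ferrule in the frame of clip between -0.004 and 0.004 m and angle between the x axis of scoop and the x axis of dock, either way round below 0.1 rad and angle between scoop's own z axis and vertical below 0.1 rad); the robot touches nothing.
It fails at once if the gripper's fingers touch a walnut (contact force between the fingers and nut0 above 0.3 N or contact force between the fingers and nut1 above 0.3 N or contact force between the fingers and nut2 above 0.3 N or contact force between the fingers and nut3 above 0.3 N or contact force between the fingers and nut4 above 0.3 N or contact force between the fingers and nut5 above 0.3 N or contact force between the fingers and nut6 above 0.3 N or contact force between the fingers and nut7 above 0.3 N or contact force between the fingers and nut8 above 0.3 N or contact force between the fingers and nut9 above 0.3 N).
It fails at once if another thing on the counter is pushed more than 4 cm away (distance of any of mug, tape_measure, spice_jar, pepper_mill, candle_pot from where it was at the start of the episode above 0.04 m).
Of nut0, nut1, nut2, nut3, nut4, nut5, nut6, nut7, nut8, nut9 only 8 to 10 are there at a start; the rules pass over those that are not, and their reading is None.
At some moment in a run one of bowl may be knocked a few centimetres aside while the robot is not near it.
It also fails if it takes over 210 s, if anything falls off the work surface, if the arm or the gripper's body presses on something with over 40 N, if the wrist force passes 120 N, or if a joint passes its speed limit or range.

ROBOT

A 6-joint arm with a two-finger parallel gripper is mounted at the origin on the work surface. World frame = base frame: x ahead of the robot, y to its left, z up, the work surface at z = 0. Lengths are in m, angles in rad, forces in N, time in s.
With the tool pointing down it reaches from about 0.35 to 0.85 m from the base axis. Payload 8.1 kg.
Tool frame: the origin (TCP) lies on the centre line of the jaws, within the pads' length; the fingertips stand 25 mm ahead of it and the grasp point (between the pads) lies 6 mm ahead of it; z points along the fingers, x is the direction in which the jaws open and shut, and the axes are right-handed (so a half turn about z gives the same grasp; the last joint's range is limited). The gripper opens to 85 mm and grips with 20 to 120 N. Pads are 22 mm wide; open, the fingers measure 114 mm over their backs; the gripper's body (76 mm by 85 mm) begins 54 mm behind the grasp point. The pads swing forward as they close: fully open they stand 13 mm farther back than shut.
Start: joints at [-1.221, 0.13, 1.488, -0, 1.523, -0.085], TCP at [0.253, -0.544, 0.256] pointing down, gripper open.
Joint ranges: [-2.96, 2.96], [-0.89, 2.26], [0.02, 2.5], [-1.34, 4.48], [0, 2.73], [-2.66, 2.66]. Speed limits (rad/s): [2.39, 2.39, 2.79, 3.14, 3.14, 3.14].

INTERFACE

Orientations are given as a rotation vector (axis times angle).
In Python, from plant import robot gives the robot as it stands. The module is installed in compiled form; this text tells all that it offers.
- The arm moves only by the tool arm_command, never from a script. Its argument "increments" is one flat list of numbers, 6 for each row, row after row: the shift along the tool's x, y, z in units of 10 cm (1.0 is 10 cm), then the turn, a rotation vector about the tool's x, y, z in units of 60 degrees (1.0 is 60 degrees). A call has 1 to 20 rows; each row is the pose to reach, as a shift and turn from the pose commanded when the call began, along the tool's axes at that moment; what a row does not reach only later rows make up. A row lasts 1/10 s, in which the tool goes at most 50 mm and 8.59 degrees, less where a joint would pass 70% of its speed; a pose out of reach is approached as far as the arm can. A call with a number of a shift or a turn outside -1 to 1 is refused whole. A call with a gripper value outside its range is refused whole. "jaw" is the finger opening in mm, from 0 to 85.4, set as the call begins (left out, the last holds). The fingers move at their own pace and stop on an object; "squeeze" is the grip in N (left out, the last holds). Time passes only in rows, so rows that repeat a pose let the fingers close. It gives the time, the measured TCP pose, the force and the opening at its end, in the units of the state.
- robot.sense(): the state, without advancing time (a new reading comes with each control period).
- robot.read_camera(name): name is "side" or "top" or "wrist"; returns the picture (400x640x3 uint8, red, green, blue); there is no depth.
- robot.calibration(name): a dict with "camera_matrix" (3x3 intrinsics, pixels), "extrinsics" (4x4, takes a point from camera to world coordinates). Camera axes: x right, y up, looking along -z (the intrinsics and any distortion apply to the point x, -y, -z); pixel columns grow to the right and rows downward; lengths in m; the calibration is good to about 2 mm. A picture is of the moment at which its call begins: read the wrist's pose just before it. calibration takes no time and is no camera call; for the wrist camera it gives the pose at the moment of the call.
- robot.job_done(): hands the job in, once; it reports no verdict.
The state is a dict: "time": time; "q": joint angles; "joint_velocities": joint speeds; "effort": joint torques, N m; "position": TCP position; "eef_rot": TCP orientation; "force": force on the tool from outside, world axes, zero at the start; "wrist_torque": the same for the moment, N m; "finger_gap": finger opening in m.
Only numpy, scipy, OpenCV 4.12 (cv2) and the standard library are available. Lean on these libraries where they do the work, as an engineer would, in place of code of your own. Each camera call takes 0.05 s, during which the arm holds its last target. There are 200 camera calls.

## Working session

There is one attempt and no reset: what is moved stays moved. The work goes in short steps, Python scripts to look and compute and a tool call to move; the robot and the scene stay as the last step left them, time stands still between calls to the robot, and variables do not carry over. Pictures are saved under pics/ and viewed, about 12 in all and at most 16, crops included, and the job is handed in when it is done.

Besides the shell and the picture viewer there is one more tool, called after "Request:" by a JSON object that holds its "method" and its "body", one argument or row to a line. arm_command: Moves the arm, as the interface text tells. Its arguments: {"type":"object","properties":{"increments":{"type":"array","items":{"type":"number"}},"jaw":{"type":"number"},"squeeze":{"type":"number"}},"required":["increments"]}

```bash
mkdir -p pics
cat > h.py <<'E'
import numpy as np, cv2
from plant import robot
from scipy.spatial.transform import Rotation as R
def save(name,f):
    im=robot.read_camera(name); cv2.imwrite('pics/'+f,im[:,:,::-1]); return im
def ray(cal,u,v):
    K=np.array(cal['camera_matrix']);T=np.array(cal['extrinsics'])
    d=np.linalg.solve(K,[u,v,1.]); d=np.array([d[0],-d[1],-d[2]])
    return T[:3,3],T[:3,:3]@d
def onz(cal,u,v,z):
    o,d=ray(cal,u,v); return o+d*(z-o[2])/d[2]
def proj(cal,p):
    K=np.array(cal['camera_matrix']);T=np.array(cal['extrinsics'])
    c=T[:3,:3].T@(np.array(p)-T[:3,3]); q=K@[c[0],-c[1],-c[2]]; return q[:2]/q[2]
E
python3 - <<'E'
from h import *
for n in('top','side'):
    save(n,n+'0.png'); c=robot.calibration(n); print(n,c)
s=robot.sense();print(s)
E
```

```text
top {'camera_matrix': array([[416.70176368,   0.        , 321.90034816],
       [  0.        , 416.70176368, 198.63211004],
       [  0.        ,   0.        ,   1.        ]]), 'extrinsics': array([[ 0.00481805,  0.97726366, -0.21197294,  0.30287533],
       [-0.99997785,  0.00568179,  0.00346584,  0.05192696],
       [ 0.00459142,  0.21195154,  0.97726939,  1.36421563],
       [ 0.        ,  0.        ,  0.        ,  1.        ]])}
side {'camera_matrix': array([[406.56449859,   0.        , 316.02733482],
       [  0.        , 406.56449859, 206.53412573],
       [  0.        ,   0.        ,   1.        ]]), 'extrinsics': array([[-0.81413169,  0.42434616, -0.39638355,  0.18412063],
       [-0.58051474, -0.61107536,  0.53813524,  0.56542317],
       [-0.0138646 ,  0.66821945,  0.74383502,  0.83926137],
       [ 0.        ,  0.        ,  0.        ,  1.        ]])}
{'time': 0.1, 'q': array([-1.22139367e+00,  1.31135535e-01,  1.48918246e+00,  1.52655347e-05,
        1.52296652e+00, -8.54178865e-02]), 'joint_velocities': array([ 8.24606401e-05, -1.73379788e-03, -2.87783712e-03, -1.31485896e-03,
        4.50293575e-04,  1.70288242e-03]), 'effort': array([ 8.51181721e-05, -5.70951140e+01, -5.01943588e+01, -2.40774998e-04,
        8.13238701e-03, -1.28466922e-04]), 'position': array([ 0.25260974, -0.54373738,  0.25531284]), 'eef_rot': array([-2.64743729e+00,  1.68941965e+00,  2.09489904e-03]), 'force': array([ 0.0571434 , -0.03353135, -0.19054819]), 'wrist_torque': array([-0.00688547,  0.01806404, -0.00973947]), 'finger_gap': 0.08569943175191566}
```

View pics/top0.png

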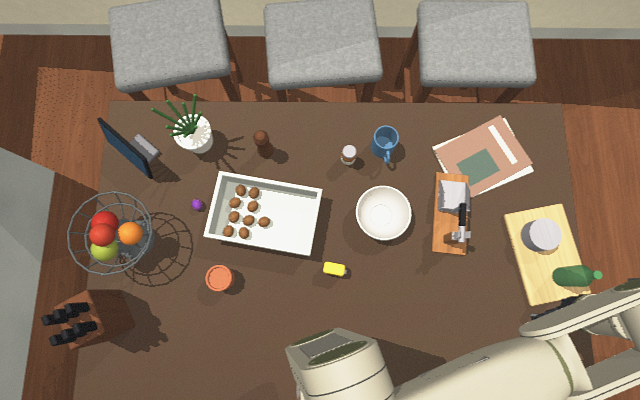

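View pics/side0.png

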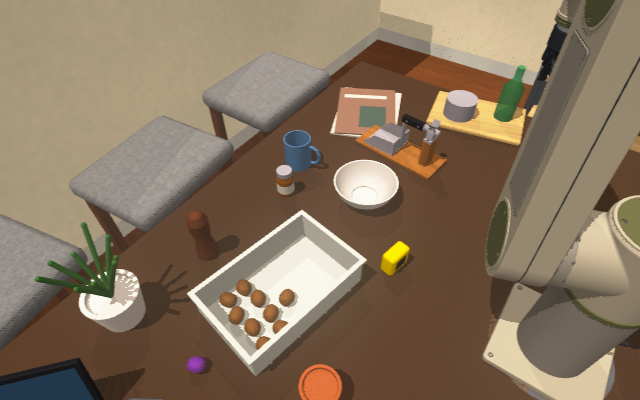

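Run:
```python
import cv2,numpy as np
im=cv2.imread('pics/top0.png')
a=cv2.resize(im[160:270,190:340],None,fx=5,fy=5,interpolation=cv2.INTER_CUBIC)
b=cv2.resize(im[160:270,415:485],None,fx=5,fy=5,interpolation=cv2.INTER_CUBIC)
cv2.imwrite('pics/c1.png',a); cv2.imwrite('pics/c2.png',b)
s=cv2.imread('pics/side0.png')
cv2.imwrite('pics/c3.png',cv2.resize(s[100:190,340:460],None,fx=6,fy=6,interpolation=cv2.INTER_CUBIC))
```

```text
(no output)
```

View pics/c1.png

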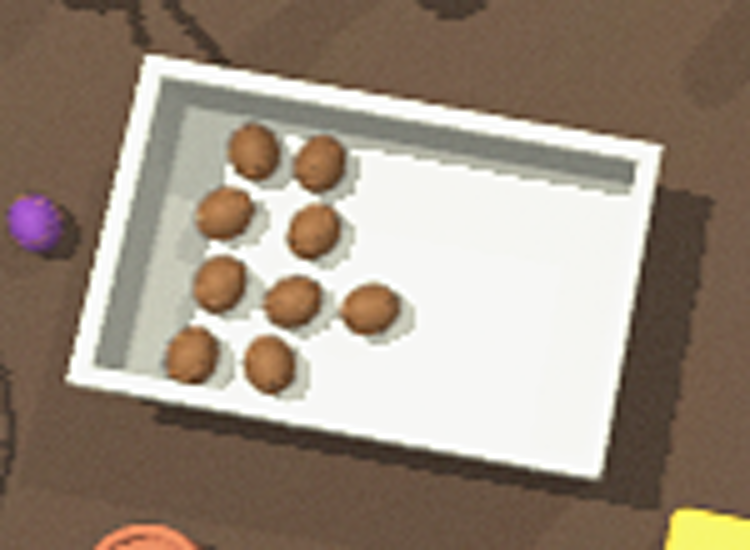

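View pics/c2.png

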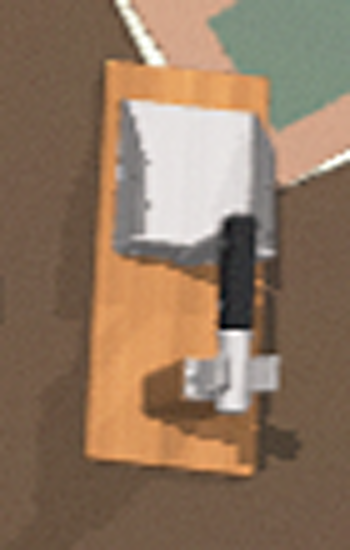

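View pics/c3.png

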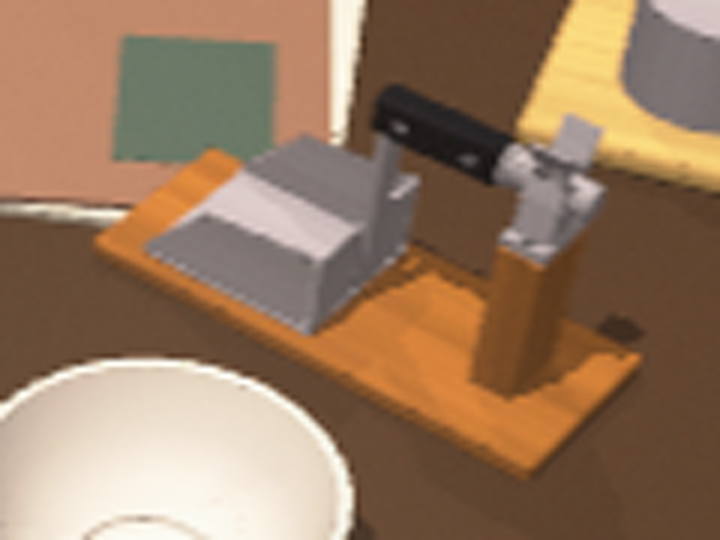

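```bash
cat >> h.py <<'E'
def fit(model,obs):
    m=np.array(model)[:,:2];o=np.array(obs)[:,:2];a=m-m.mean(0);b=o-o.mean(0)
    th=np.arctan2((a[:,0]*b[:,1]-a[:,1]*b[:,0]).sum(),(a*b).sum())
    r=np.array([[np.cos(th),-np.sin(th)],[np.sin(th),np.cos(th)]])
    t=o.mean(0)-r@m.mean(0); return t,th,np.abs(m@r.T+t-o).max()
E
python3 - <<'E'
from h import *
c=robot.calibration('top');cs=robot.calibration('side')
px=lambda u,v,x0,y0,k:((u+.5)/k+x0-.5,(v+.5)/k+y0-.5)
obs=[onz(c,*px(u,v,190,160,5),.085) for u,v in[(145,55),(662,147),(602,478),(68,382)]]
print(fit([(.1,.16),(.1,-.16),(-.1,-.16),(-.1,.16)],obs),np.round(obs,4).tolist())
obs=[onz(c,*px(u,v,415,160,5),.012) for u,v in[(107,58),(270,75),(252,473),(86,458)]]
print(fit([(.135,.055),(.135,-.055),(-.135,-.055),(-.135,.055)],obs),np.round(obs,4).tolist())
obs=[onz(cs,*px(u,v,340,100,6),.012) for u,v in[(215,150),(95,242),(530,470),(640,355)]]
print(fit([(.135,-.055),(.135,.055),(-.135,.055),(-.135,-.055)],obs),np.round(obs,4).tolist())
# side bin corners
obs=[onz(cs,u,v,.085) for u,v in[(190,294),(302,213),(366,263),(251,366)]]
print(np.round(obs,4).tolist())
# handle in top: black part ends & ferrule on z=.127+.011
for u,v in[(238,215),(236,328),(232,410)]: print(onz(c,*px(u,v,415,160,5),.138))
# bowl
im=cv2.imread('pics/top0.png');hsv=cv2.cvtColor(im,cv2.COLOR_BGR2HSV)
m=((hsv[...,1]<60)&(hsv[...,2]>110)).astype(np.uint8)
m[:, :345]=0;m[:,425:]=0;m[:180]=0;m[250:]=0
k=max(cv2.findContours(m,0,2)[0],key=cv2.contourArea);e=cv2.fitEllipse(k)
print('bowl',e,onz(c,*e[0],.065))
# nuts
m=cv2.inRange(hsv,(4,90,40),(16,255,220));M=np.zeros_like(m);M[176:250,210:315]=m[176:250,210:315]
for k in cv2.findContours(M,0,2)[0]:
    if cv2.contourArea(k)>30:
        p,_=cv2.minEnclosingCircle(k);print(np.round(p,1),cv2.contourArea(k),onz(c,*p,.0215)[:2].round(3))
for n,(u,v),z in[('mug',(386,142),.095),('jar',(349,154),.085),('mill',(261,137),.15),('candle',(219,278),.07),('tape',(334,268),.062),('purple',(198,205),.017)]:print(n,onz(c,u,v,z).round(3))
E
```

```text
(array([0.53632512, 0.22972689]), np.float64(-0.17195607830053355), np.float64(0.007749983003110902)) [[0.6698, 0.3767, 0.085], [0.6115, 0.0472, 0.085], [0.4035, 0.0828, 0.085], [0.4606, 0.4121, 0.085]]
(array([ 0.55355718, -0.37737   ]), np.float64(-0.10621099828028766), np.float64(0.0015940928093198248)) [[0.6931, -0.3373, 0.012], [0.6819, -0.4466, 0.012], [0.4151, -0.4163, 0.012], [0.4242, -0.3093, 0.012]]
(array([ 0.54984162, -0.37748818]), np.float64(-0.10497050043526326), np.float64(0.0034172257432052433)) [[0.6755, -0.4445, 0.012], [0.6878, -0.3384, 0.012], [0.4229, -0.3094, 0.012], [0.4132, -0.4177, 0.012]]
[[0.6601, 0.3718, 0.085], [0.602, 0.0568, 0.085], [0.3977, 0.0934, 0.085], [0.4548, 0.4109, 0.085]]
[ 0.559081   -0.37473232  0.138     ]
[ 0.49039784 -0.36896464  0.138     ]
[ 0.4415404  -0.36335659  0.138     ]
bowl ((383.26312255859375, 212.4402618408203), (53.86339569091797, 55.8949089050293), 116.53602600097656) [ 0.54102438 -0.14740219  0.065     ]
[229.7 244. ] 183.0 [0.443 0.343]
[243.5 232.5] 77.0 [0.48 0.3 ]
[227.5 230.5] 72.5 [0.487 0.353]
[263.5 221. ] 72.5 [0.518 0.237]
[248.  219.5] 70.0 [0.523 0.288]
[233.5 216.5] 75.0 [0.533 0.335]
[252.5 206. ] 71.5 [0.568 0.275]
[234.5 202.5] 74.5 [0.579 0.334]
[253.6 192.2] 71.5 [0.614 0.273]
[240.4 190. ] 70.5 [0.622 0.317]
[284. 181.] 292.0 [0.653 0.174]
[213.  189.5] 81.0 [0.623 0.408]
mug [ 0.766 -0.158  0.095]
jar [ 0.728 -0.039  0.085]
mill [0.759 0.236 0.15 ]
candle [0.334 0.36  0.07 ]
tape [0.366 0.009 0.062]
purple [0.571 0.455 0.017]
```

Run:
```python
from h import *
c=robot.calibration('top');cs=robot.calibration('side')
t=cv2.imread('pics/top0.png');s=cv2.imread('pics/side0.png')
for im,cc,col in((t,c,'top'),(s,cs,'side')):
  big=cv2.resize(im,None,fx=4,fy=4,interpolation=cv2.INTER_CUBIC)
  def P(p):
    q=(proj(cc,p)+.5)*4-.5; return tuple(int(round(x)) for x in q)
  t0=np.array([.534,.2305]);th=-.172;r=np.array([[np.cos(th),-np.sin(th)],[np.sin(th),np.cos(th)]])
  for z,cl in((.085,(0,0,255)),(0,(0,255,0))):
    q=[P([*(r@np.array(k)+t0),z]) for k in[(.1,.16),(.1,-.16),(-.1,-.16),(-.1,.16)]]
    cv2.polylines(big,[np.array(q)],True,cl,1)
  t0=np.array([.553,-.3775]);th=-.106;r=np.array([[np.cos(th),-np.sin(th)],[np.sin(th),np.cos(th)]])
  q=[P([*(r@np.array(k)+t0),.012]) for k in[(.135,.055),(.135,-.055),(-.135,-.055),(-.135,.055)]]
  cv2.polylines(big,[np.array(q)],True,(0,0,255),1)
  for k,z in(((-.09,0),.127),((-.026,0),.127),((.107,0),.012),((.002,.045),.06)):
    cv2.circle(big,P([*(r@np.array(k)+t0),z]),4,(255,0,255),1)
  if col=='top': A=np.hstack([big[4*165:4*265,4*195:4*325],big[4*165:4*265,4*425:4*480]])
  else: B=np.hstack([big[4*205:4*372,4*185:4*370][:, :740][:600]])
cv2.imwrite('pics/ov1.png',A);cv2.imwrite('pics/ov2.png',B)
```

```text
(no output)
```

View pics/ov1.png

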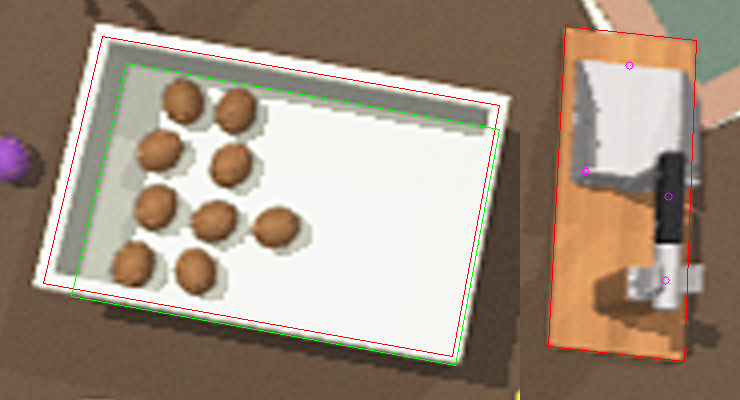

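View pics/ov2.png

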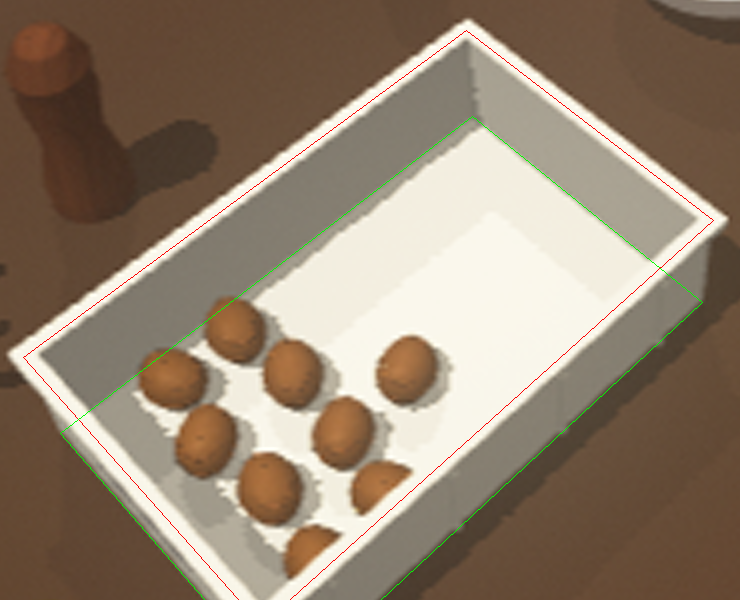

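```bash
cat >> h.py <<'E'
M=np.array([[0,-1,0],[-1,0,0],[0,0,-1.]])
BT=np.array([.534,.2305]);BY=-.172; BR=R.from_euler('z',BY)
DT=np.array([.553,-.3775,0]);DY=-.106
def binp(x,y,z=0): return BR.apply([x,y,z])+[*BT,0]
def dockp(x,y,z): return R.from_euler('z',DY).apply([x,y,z])+DT
def tool(pos,yaw,up=0,ref=(0,0,0)):
    """tool pose when the scoop-frame point ref is at pos"""
    S=R.from_euler('z',yaw)*R.from_euler('y',-up)
    return np.array(pos)+S.apply(np.array([-.078,0,.121])-ref), S*R.from_matrix(M)
def cur():
    s=robot.sense(); return np.array(s['position']),R.from_rotvec(s['eef_rot'])
def inc(a,b):
    return np.r_[a[1].inv().apply(b[0]-a[0])*10,(a[1].inv()*b[1]).as_rotvec()/(np.pi/3)]
def chain(*targets):
    a=cur()
    for t in targets:
        d=np.abs(inc(a,t)).max(); k=int(np.ceil(d/.999)); rv=(a[1].inv()*t[1]).as_rotvec()
        a0=a
        for i in range(1,k+1):
            b=(a0[0]+(t[0]-a0[0])*i/k, a0[1]*R.from_rotvec(rv*i/k)); print(np.round(inc(a,b),3).tolist()); a=b
        print('--')
def nuts(im,c):
    hsv=cv2.cvtColor(im,cv2.COLOR_RGB2HSV);m=cv2.inRange(hsv,(4,90,40),(16,255,220))
    out=[]
    for k in cv2.findContours(m,0,2)[0]:
        if cv2.contourArea(k)>25:
            p,_=cv2.minEnclosingCircle(k);w=onz(c,*p,.0215)
            b=BR.inv().apply(w-[*BT,0])
            if abs(b[0])<.1 and abs(b[1])<.16 and cv2.contourArea(k)<400: out.append((*np.round(b[:2],3),cv2.contourArea(k)))
    return out
def bowl(im,c,near=(.541,-.147)):
    hsv=cv2.cvtColor(im,cv2.COLOR_RGB2HSV);m=((hsv[...,1]<60)&(hsv[...,2]>110)).astype(np.uint8)
    p=proj(c,[*near,.065]);u,v=p.astype(int);z=np.zeros_like(m);z[v-45:v+45,u-45:u+45]=m[v-45:v+45,u-45:u+45]
    k=cv2.convexHull(max(cv2.findContours(z,0,2)[0],key=cv2.contourArea));e=cv2.fitEllipse(k); return onz(c,*e[0],.065)[:2].round(3),np.round(e[1],1)
E
python3 - <<'E'
from h import *
c=robot.calibration('top');im=cv2.imread('pics/top0.png')[:,:,::-1].copy()
print(nuts(im,c),bowl(im,c))
o=dockp(.052,0,.012)
chain(tool(o+[0,0,.12],DY),tool(o,DY))
print(tool(o,DY)[0])
E
```

```text
[] (array([ 0.541, -0.147]), array([54.5, 56.4]))
[-0.094, -0.8, 0.006, 0.0, 0.0, 0.129]
[-0.201, -0.78, 0.006, 0.0, 0.0, 0.129]
[-0.304, -0.746, 0.006, 0.0, 0.0, 0.129]
[-0.402, -0.698, 0.006, 0.0, 0.0, 0.129]
--
[-0.0, -0.0, 0.6, 0.0, -0.0, 0.0]
[-0.0, -0.0, 0.6, 0.0, -0.0, 0.0]
--
[ 0.52714593 -0.37474916  0.133     ]
```

Request:
{"method": "arm_command", "body": {
  "increments": [-0.05,-0.4,0,0,0,0.06,-0.094,-0.8,0.006,0,0,0.129],
  "jaw": 60,
  "squeeze": 110
}}

```text
time: 0.3
position: [0.3211, -0.5017, 0.2551]
eef_rot: [-2.523, 1.871, 0.001]
force: [0.9, 0.4, 0.5]
finger_gap: 0.0605
```

Request:
{"method": "arm_command", "body": {
  "increments": [-0.1,-0.39,0,0,0,0.06,-0.201,-0.78,0.006,0,0,0.129]
}}

```text
time: 0.5
position: [0.3909, -0.4587, 0.2546]
eef_rot: [-2.393, 2.035, 0.001]
force: [0.8, 0.0, 0.3]
finger_gap: 0.0598
```

Request:
{"method": "arm_command", "body": {
  "increments": [-0.15,-0.37,0,0,0,0.06,-0.304,-0.746,0.006,0,0,0.129]
}}

```text
time: 0.7
position: [0.4596, -0.4163, 0.254]
eef_rot: [2.251, -2.192, -0.001]
force: [-0.2, -0.7, -0.4]
finger_gap: 0.06
```

Request:
{"method": "arm_command", "body": {
  "increments": [-0.2,-0.35,0,0,0,0.06,-0.402,-0.698,0.006,0,0,0.129,-0.402,-0.698,0.006,0,0,0.129,-0.402,-0.698,0.006,0,0,0.129]
}}

```text
time: 1.1
position: [0.5276, -0.3743, 0.253]
eef_rot: [2.104, -2.332, -0.002]
force: [-0.3, -0.7, 0.2]
finger_gap: 0.0601
```

```bash
sed -i 's/findContours(m,0,2)/findContours(m,1,2)/' h.py
python3 - <<'E'
from h import *
c=robot.calibration('top');im=cv2.imread('pics/top0.png')[:,:,::-1].copy()
print(nuts(im,c))
o=dockp(.052,0,.012)
chain(tool(o,DY)); print(cur()[0])
save('wrist','w1.png'); print(proj(robot.calibration('wrist'),dockp(-.026,0,.138)),proj(robot.calibration('wrist'),dockp(.008,0,.138)),proj(robot.calibration('wrist'),dockp(-.064,0,.138)))
E
```

```text
[(np.float64(-0.065), np.float64(0.06), 77.0), (np.float64(-0.067), np.float64(0.112), 72.5), (np.float64(-0.016), np.float64(0.004), 72.5), (np.float64(-0.021), np.float64(0.054), 70.0), (np.float64(-0.019), np.float64(0.103), 75.0), (np.float64(0.026), np.float64(0.049), 71.5), (np.float64(0.027), np.float64(0.11), 74.5), (np.float64(0.072), np.float64(0.056), 71.5), (np.float64(0.072), np.float64(0.1), 70.5)]
[0.003, 0.001, 0.6, 0.001, 0.0, 0.001]
[0.002, 0.001, 0.6, 0.001, 0.0, 0.001]
--
[ 0.52755283 -0.37432461  0.25303195]
[315.55395705 209.17133514] [315.52705539 165.21561094] [315.58127407 253.80571506]
```

View pics/w1.png

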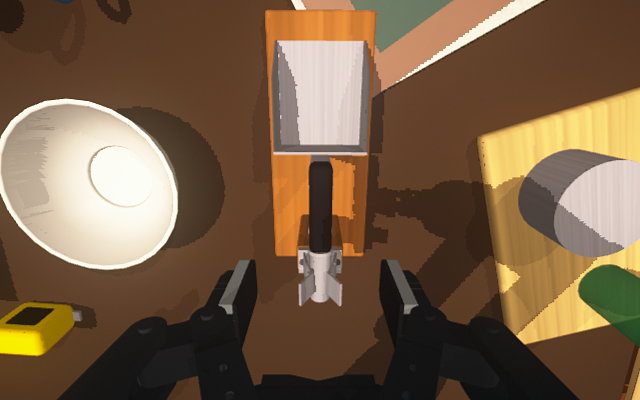

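Run:
```python
from h import *
c=robot.calibration('wrist');p,r=cur()
for z in(0,.025,.115): print(proj(c,p+r.apply([0,0,z])),proj(c,p+r.apply([.03,0,z])),proj(c,p+r.apply([-.03,0,z])))
```

```text
[314.98564086 303.26319007] [385.51780589 303.22071122] [244.42615706 303.30568538]
[315.34884416 272.25402435] [375.56413042 272.22288383] [255.11364768 272.28517517]
[316.08001146 209.82923931] [355.52460133 209.81559863] [276.62687902 209.84288294]
```

Request:
{"method": "arm_command", "body": {
  "increments": [0.019,0.001,0.4,0,0,0,0.019,0.001,0.8,0,0,0,0.019,0.001,0.8,0,0,0]
}}

```text
time: 1.45
position: [0.5223, -0.3756, 0.1666]
eef_rot: [2.098, -2.336, -0.018]
force: [-1.1, 1.5, -0.9]
finger_gap: 0.0601
```

Request:
{"method": "arm_command", "body": {
  "increments": [0,0,0.2,0,0,0,0,0,0.4,0,0,0,0,0,0.4,0,0,0]
}}

```text
time: 1.75
position: [0.5251, -0.3771, 0.1326]
eef_rot: [2.099, -2.336, -0.006]
force: [-0.5, 0.4, -0.5]
finger_gap: 0.0602
```

Request:
{"method": "arm_command", "body": {
  "increments": [0,0,0,0,0,0,0,0,0,0,0,0,0,0,0,0,0,0,0,0,0,0,0,0,0,0,0,0,0,0],
  "jaw": 5
}}

```text
time: 2.25
position: [0.5277, -0.3774, 0.136]
eef_rot: [-2.101, 2.335, -0.004]
force: [-1.8, 2.8, 6.7]
finger_gap: 0.0164
```

Request:
{"method": "arm_command", "body": {
  "increments": [0,0,0,0,0,0,0,0,0,0,0,0,0,0,0,0,0,0,0,0,0,0,0,0]
}}

```text
time: 2.65
position: [0.5277, -0.3774, 0.136]
eef_rot: [-2.101, 2.335, -0.004]
force: [-2.1, 3.8, 6.9]
finger_gap: 0.0164
```

```bash
sed -i 's/\[-.078,0,.121\]/[-.078,0,.124]/' h.py
cat >> h.py <<'E'
HOME=(np.array([.5277,-.3774,.136]),R.from_rotvec([-2.101,2.335,-.004]))
SY=BY+np.pi/2
E
python3 - <<'E'
from h import *
u=(HOME[0]+[0,0,.14],HOME[1])
chain(u,tool(binp(-.045,-.085,.15),SY),tool(binp(-.045,-.085,.009),SY))
E
```

```text
[0.001, -0.002, -0.7, 0.0, 0.0, 0.0]
[0.001, -0.002, -0.7, 0.0, 0.0, 0.0]
--
[-0.891, 0.227, 0.002, -0.0, -0.001, -0.287]
[-0.918, -0.047, 0.003, -0.0, -0.001, -0.287]
[-0.863, -0.317, 0.003, -0.0, -0.001, -0.287]
[-0.73, -0.559, 0.004, -0.0, -0.001, -0.287]
[-0.532, -0.75, 0.004, -0.0, -0.001, -0.287]
--
[-0.0, -0.0, 0.705, 0.0, 0.0, -0.0]
[-0.0, -0.0, 0.705, 0.0, 0.0, 0.0]
--
```

Request:
{"method": "arm_command", "body": {
  "increments": [0,0,-0.1,0,0,0,0,0,-0.2,0,0,0,0,0,-0.4,0,0,0,0,0,-0.7,0,0,0]
}}

```text
time: 3.05
position: [0.5257, -0.3766, 0.2033]
eef_rot: [2.1, -2.335, -0.006]
force: [-0.4, -0.7, -2.3]
finger_gap: 0.0165
```

Request:
{"method": "arm_command", "body": {
  "increments": [0,0,-0.35,0,0,0,0,0,-0.7,0,0,0,0,0,-0.7,0,0,0]
}}

```text
time: 3.35
position: [0.5289, -0.3792, 0.2827]
eef_rot: [-2.1, 2.335, -0.019]
force: [1.1, 0.4, -1.5]
finger_gap: 0.0161
```

Request:
{"method": "arm_command", "body": {
  "increments": [-0.3,0.08,0,0,0,-0.09,-0.6,0.15,0,0,0,-0.19,-0.891,0.227,0.002,0,0,-0.287]
}}

```text
time: 3.65
position: [0.5131, -0.2853, 0.2736]
eef_rot: [2.431, -1.99, -0.0]
force: [0.5, -0.1, -2.0]
finger_gap: 0.0163
```

Request:
{"method": "arm_command", "body": {
  "increments": [-0.3,-0.02,0,0,0,-0.09,-0.6,-0.03,0,0,0,-0.19,-0.918,-0.047,0.003,0,0,-0.287]
}}

```text
time: 3.95
position: [0.4999, -0.1943, 0.2734]
eef_rot: [2.701, -1.603, 0.0]
force: [0.3, 0.1, -1.9]
finger_gap: 0.0162
```

Request:
{"method": "arm_command", "body": {
  "increments": [-0.3,-0.1,0,0,0,-0.09,-0.58,-0.21,0,0,0,-0.19,-0.863,-0.317,0.003,0,0,-0.287]
}}

```text
time: 4.25
position: [0.4868, -0.1032, 0.2732]
eef_rot: [2.911, -1.181, 0.0]
force: [0.7, 0.2, -2.4]
finger_gap: 0.0162
```

Request:
{"method": "arm_command", "body": {
  "increments": [-0.25,-0.19,0,0,0,-0.09,-0.5,-0.38,0,0,0,-0.19,-0.73,-0.559,0.004,0,0,-0.287]
}}

```text
time: 4.55
position: [0.4737, -0.0121, 0.2729]
eef_rot: [3.055, -0.731, 0.001]
force: [0.1, 0.1, -2.7]
finger_gap: 0.0158
```

Request:
{"method": "arm_command", "body": {
  "increments": [-0.18,-0.25,0,0,0,-0.09,-0.36,-0.5,0,0,0,-0.19,-0.532,-0.75,0.004,0,0,-0.287,-0.532,-0.75,0.004,0,0,-0.287,-0.532,-0.75,0.004,0,0,-0.287]
}}

```text
time: 5.05
position: [0.461, 0.0781, 0.2724]
eef_rot: [3.129, -0.271, 0.0]
force: [-0.0, -0.2, -2.3]
finger_gap: 0.0163
```

Run:
```python
from h import *
c=robot.calibration('top');im=save('top','t2.png');print(nuts(im,c),bowl(im,c))
cv2.imwrite('pics/t2c.png',cv2.resize(im[150:310,190:440,::-1],None,fx=3,fy=3))
chain(tool(binp(-.045,-.085,.15),SY),tool(binp(-.045,-.085,.009),SY)); print(robot.sense()['force'])
```

```text
[(np.float64(-0.065), np.float64(0.06), 77.0), (np.float64(-0.067), np.float64(0.112), 73.5), (np.float64(-0.017), np.float64(0.005), 64.5), (np.float64(-0.021), np.float64(0.054), 69.5), (np.float64(-0.019), np.float64(0.103), 75.0), (np.float64(0.026), np.float64(0.049), 71.5), (np.float64(0.027), np.float64(0.11), 73.0), (np.float64(0.072), np.float64(0.056), 71.5), (np.float64(0.071), np.float64(0.1), 71.0)] (array([ 0.541, -0.147]), array([54.5, 56.5]))
[0.006, -0.002, -0.016, 0.001, -0.0, -0.002]
--
[0.0, 0.0, 0.705, -0.0, 0.0, 0.0]
[0.0, 0.0, 0.705, -0.0, 0.0, -0.0]
--
[ 0.38043212 -0.42509256 -2.72621989]
```

View pics/t2c.png

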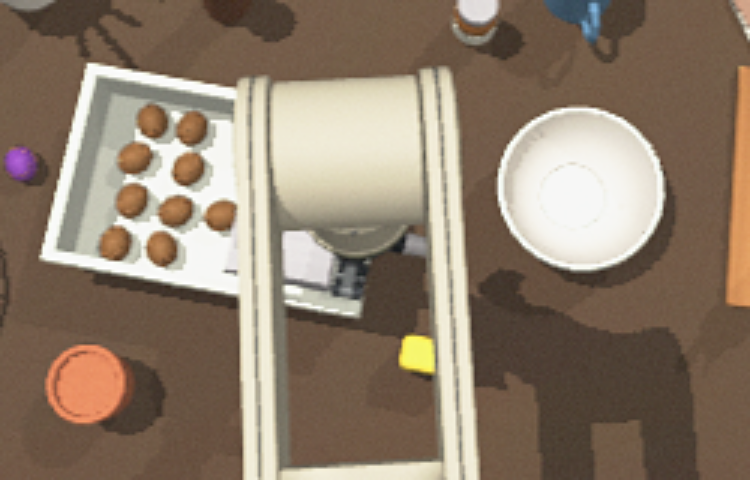

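Request:
{"method": "arm_command", "body": {
  "increments": [0.003,0,0.3,0,0,0,0.006,0,0.6,0,0,0,0.006,0,0.9,0,0,0,0.006,0,0.9,0,0,0]
}}

```text
time: 5.5
position: [0.4593, 0.0763, 0.1778]
eef_rot: [3.128, -0.276, -0.011]
force: [0.2, -0.6, -3.8]
finger_gap: 0.0163
```

Request:
{"method": "arm_command", "body": {
  "increments": [0,0,0.2,0,0,0,0,0,0.4,0,0,0,0,0,0.47,0,0,0,0,0,0.48,0,0,0,0,0,0.48,0,0,0,0,0,0.48,0,0,0]
}}

```text
time: 6.1
position: [0.4627, 0.0777, 0.1358]
eef_rot: [-3.129, 0.273, -0.003]
force: [0.5, -0.4, -2.6]
finger_gap: 0.0162
```

Run:
```python
from h import *
s=robot.sense();print(s['position'],s['force'],s['wrist_torque'])
chain(tool(binp(-.045,.095,.007),SY))
```

```text
[0.4627427  0.07767964 0.13584454] [ 0.50273213 -0.37238422 -2.58376917] [-0.14111975  0.00430196  0.05378485]
[-0.007, -0.899, 0.025, -0.0, -0.001, -0.001]
[-0.006, -0.899, 0.024, -0.0, -0.001, -0.001]
--
```

Request:
{"method": "arm_command", "body": {
  "increments": [0,0,0.03,0,0,0,0,0,0.055,0,0,0,0,0,0.06,0,0,0,0,0,0.06,0,0,0]
}}

```text
time: 6.5
position: [0.4622, 0.0777, 0.1293]
eef_rot: [3.13, -0.272, 0.001]
force: [-3.7, -1.2, 5.6]
finger_gap: 0.0161
```

Request:
{"method": "arm_command", "body": {
  "increments": [0,-0.06,0,0,0,0,0,-0.12,0,0,0,0,0,-0.18,0,0,0,0,0,-0.24,0,0,0,0,0,-0.3,0,0,0,0,0,-0.36,0,0,0,0,0,-0.42,0,0,0,0,0,-0.48,0,0,0,0,0,-0.54,0,0,0,0,0,-0.6,0,0,0,0,0,-0.66,0,0,0,0,0,-0.72,0,0,0,0,0,-0.78,0,0,0,0,0,-0.84,0,0,0,0,0,-0.9,0,0,0,0]
}}

```text
time: 8.0
position: [0.4781, 0.1665, 0.1292]
eef_rot: [3.129, -0.272, 0.003]
force: [-2.1, -5.6, 7.8]
finger_gap: 0.0162
```

Request:
{"method": "arm_command", "body": {
  "increments": [0,-0.06,0,0,0,0,0,-0.12,0,0,0,0,0,-0.18,0,0,0,0,0,-0.24,0,0,0,0,0,-0.3,0,0,0,0,0,-0.36,0,0,0,0,0,-0.42,0,0,0,0,0,-0.48,0,0,0,0,0,-0.54,0,0,0,0,0,-0.6,0,0,0,0]
}}

```text
time: 9.0
position: [0.4884, 0.2256, 0.1292]
eef_rot: [3.129, -0.273, 0.003]
force: [-1.0, -6.4, 7.2]
finger_gap: 0.0163
```

Run:
```python
from h import *
s=robot.sense();print(s['position'],s['force'],s['wrist_torque'])
im=save('side','s2.png');cv2.imwrite('pics/s2c.png',cv2.resize(im[190:380,170:400,::-1],None,fx=3,fy=3))
p,r=cur();print(BR.inv().apply(p-[*BT,0]))
chain(tool(binp(-.045,.095,.0065),SY))
```

```text
[0.48842678 0.22562021 0.12921554] [-1.04315348 -6.385141    7.1533628 ] [-1.1089181  -0.14186668 -0.21703875]
[-0.04416575 -0.01169285  0.12922303]
[-0.009, -0.287, -0.013, -0.001, -0.002, -0.001]
--
```

View pics/s2c.png

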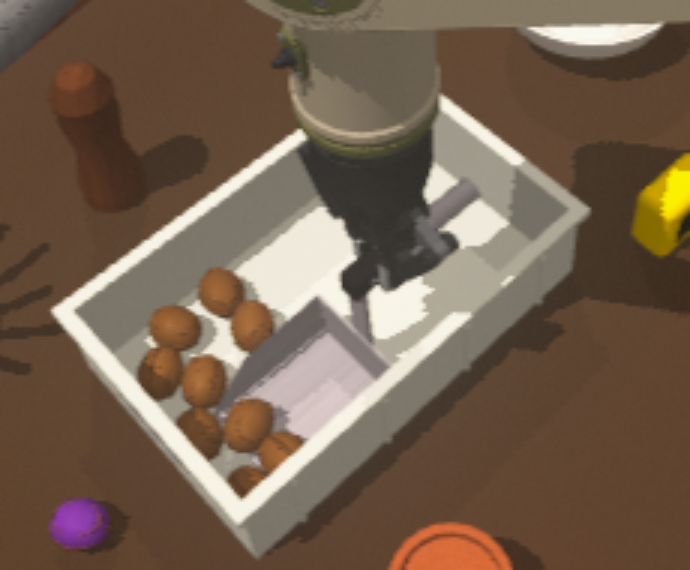

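Request:
{"method": "arm_command", "body": {
  "increments": [-0.005,-0.04,0,0,0,0,-0.005,-0.08,0,0,0,0,-0.005,-0.12,0,0,0,0,-0.005,-0.16,0,0,0,0,-0.005,-0.2,0,0,0,0,-0.005,-0.24,0,0,0,0,-0.005,-0.27,0,0,0,0,-0.005,-0.27,0,0,0,0]
}}

```text
time: 9.85
position: [0.4926, 0.2526, 0.1292]
eef_rot: [-3.13, 0.272, -0.003]
force: [-0.5, -3.3, 5.3]
finger_gap: 0.0161
```

Run:
```python
from h import *
s=robot.sense();print(s['position'],s['force'],s['wrist_torque'])
p,r=cur();print(BR.inv().apply(p-[*BT,0]))
b=binp(-.045,.095-.05,.006)
ref=(-.05,0,0)
y=BR.inv().apply(p-[*BT,0])[1]+.078-.05
for up,dz in((.15,.002),(.3,.004),(.45,.02),(.45,.12)):
    print(up,inc(cur(),tool(binp(-.045,y,.006+dz),SY,up,ref)).round(3).tolist())
```

```text
[0.49256972 0.2526149  0.1291583 ] [-0.48746183 -3.29987005  5.3025725 ] [-0.73331659 -0.22912251 -0.17369083]
[-0.04460399  0.01469766  0.1291583 ]
0.15 [-0.004, 0.182, 0.027, 0.143, -0.002, -0.001]
0.3 [-0.004, 0.354, 0.09, 0.286, -0.002, -0.001]
0.45 [-0.003, 0.511, 0.037, 0.429, -0.002, -0.001]
0.45 [-0.002, 0.511, -0.963, 0.429, -0.002, -0.001]
```

Request:
{"method": "arm_command", "body": {
  "increments": [0,-0.04,0,0,0,0,0,-0.04,0,0,0,0,0,0.06,0.01,0.07,0,0,0,0.15,0.027,0.143,0,0,0,0.24,0.055,0.215,0,0,0,0.33,0.09,0.286,0,0,0,0.42,0.06,0.36,0,0,0,0.511,0.037,0.429,0,0,0,0.511,0.037,0.429,0,0,0,0.511,-0.1,0.429,0,0,0,0.511,-0.25,0.429,0,0,0,0.511,-0.45,0.429,0,0,0,0.511,-0.65,0.429,0,0,0,0.511,-0.85,0.429,0,0,0,0.511,-0.95,0.429,0,0,0,0.511,-0.95,0.429,0,0]
}}

```text
time: 11.45
position: [0.4843, 0.2027, 0.2264]
eef_rot: [-2.683, 0.23, -0.06]
force: [0.2, 0.4, -2.4]
finger_gap: 0.0162
```

Run:
```python
from h import *
s=robot.sense();print(s['position'],s['force'],s['wrist_torque'])
im=save('side','s3.png');cv2.imwrite('pics/s3c.png',cv2.resize(im[170:380,170:400,::-1],None,fx=2.6,fy=2.6))
c=robot.calibration('top');im=save('top','t3.png');print(nuts(im,c),bowl(im,c))
```

```text
[0.48431449 0.20271128 0.22643309] [ 0.23503757  0.41750723 -2.40056877] [-0.69104721  0.06835572 -0.0123778 ]
[(np.float64(-0.03), np.float64(0.097), 48.0), (np.float64(0.056), np.float64(0.054), 121.0), (np.float64(0.061), np.float64(0.114), 159.5)] (array([ 0.515, -0.071]), array([ 68.6, 107.7]))
```

View pics/s3c.png

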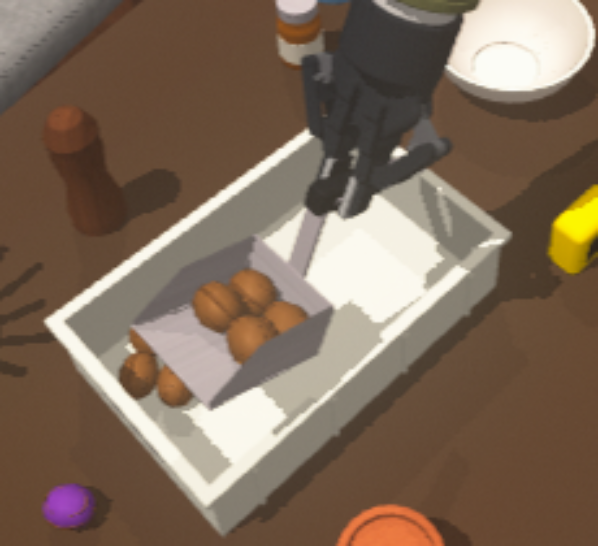

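```bash
cat >> h.py <<'E'
LIP=(.055,0,0)
def pour(b,back=.02,yaw=SY):
    L=np.array([*b,0])-back*np.array([np.cos(yaw),np.sin(yaw),0])
    f=lambda z,up: tool(L+[0,0,z],yaw,up,LIP)
    p,r=cur()
    chain((p+[0,0,.04],r),f(.23,.35))
    print('POUR'); a=f(.23,.35)
    for z,up in((.17,.15),(.13,0),(.1,-.15),(.085,-.3)): print(inc(a,f(z,up)).round(3).tolist())
    a=f(.085,-.3);print('--')
    for z,up in((.085,-.45),(.085,-.6),(.085,-.75),(.085,-.9),(.085,-1.05)): print(inc(a,f(z,up)).round(3).tolist())
E
python3 - <<'E'
from h import *
pour((.541,-.147))
E
```

```text
[0.0, -0.174, -0.36, 0.0, 0.0, -0.0]
--
[0.235, 0.907, -0.52, -0.019, -0.0, -0.0]
[0.235, 0.917, -0.502, -0.019, -0.0, -0.0]
[0.235, 0.927, -0.484, -0.019, -0.0, -0.0]
[0.234, 0.936, -0.466, -0.019, -0.0, -0.0]
[0.234, 0.945, -0.447, -0.019, -0.0, -0.0]
--
POUR
[0.0, -0.067, 0.324, -0.191, -0.0, -0.0]
[0.0, -0.163, 0.558, -0.334, -0.0, -0.0]
[-0.0, -0.312, 0.735, -0.477, -0.0, -0.0]
[0.0, -0.524, 0.81, -0.621, 0.0, -0.0]
--
[0.0, -0.2, -0.185, -0.143, -0.0, -0.0]
[-0.0, -0.426, -0.338, -0.286, 0.0, 0.0]
[0.0, -0.672, -0.455, -0.43, -0.0, 0.0]
[-0.0, -0.932, -0.534, -0.573, 0.0, 0.0]
[0.0, -1.202, -0.574, -0.716, 0.0, -0.0]
```

Request:
{"method": "arm_command", "body": {
  "increments": [0,-0.05,-0.12,0,0,0,0,-0.12,-0.24,0,0,0,0,-0.174,-0.36,0,0,0]
}}

```text
time: 11.85
position: [0.4831, 0.202, 0.2645]
eef_rot: [-2.683, 0.234, -0.053]
force: [0.2, -0.4, -3.3]
finger_gap: 0.0163
```

Request:
{"method": "arm_command", "body": {
  "increments": [0.03,0.1,-0.06,0,0,0,0.06,0.25,-0.14,0,0,0,0.1,0.45,-0.26,0,0,0,0.17,0.68,-0.39,-0.01,0,0,0.235,0.907,-0.52,-0.019,0,0]
}}

```text
time: 12.35
position: [0.4881, 0.0933, 0.2708]
eef_rot: [-2.704, 0.235, -0.052]
force: [0.7, 0.2, -3.0]
finger_gap: 0.016
```

Request:
{"method": "arm_command", "body": {
  "increments": [0.06,0.23,-0.12,0,0,0,0.12,0.46,-0.25,0,0,0,0.18,0.69,-0.38,-0.01,0,0,0.235,0.917,-0.502,-0.019,0,0]
}}

```text
time: 12.75
position: [0.4932, -0.0138, 0.2784]
eef_rot: [-2.724, 0.238, -0.05]
force: [0.1, -0.6, -2.9]
finger_gap: 0.016
```

Request:
{"method": "arm_command", "body": {
  "increments": [0.06,0.23,-0.12,0,0,0,0.12,0.46,-0.24,0,0,0,0.18,0.69,-0.36,-0.01,0,0,0.235,0.927,-0.484,-0.019,0,0]
}}

```text
time: 13.15
position: [0.4981, -0.1205, 0.2858]
eef_rot: [-2.743, 0.24, -0.048]
force: [1.3, -0.1, -3.1]
finger_gap: 0.0158
```

Request:
{"method": "arm_command", "body": {
  "increments": [0.06,0.23,-0.12,0,0,0,0.12,0.46,-0.24,0,0,0,0.18,0.69,-0.35,-0.01,0,0,0.234,0.936,-0.466,-0.019,0,0]
}}

```text
time: 13.55
position: [0.5031, -0.2273, 0.2933]
eef_rot: [-2.763, 0.241, -0.046]
force: [0.9, 0.4, -2.2]
finger_gap: 0.016
```

Request:
{"method": "arm_command", "body": {
  "increments": [0.06,0.23,-0.11,0,0,0,0.12,0.46,-0.22,0,0,0,0.17,0.66,-0.32,-0.01,0,0,0.21,0.83,-0.4,-0.015,0,0,0.234,0.945,-0.447,-0.019,0,0,0.234,0.945,-0.447,-0.019,0,0]
}}

```text
time: 14.15
position: [0.5079, -0.3338, 0.3004]
eef_rot: [-2.782, 0.245, -0.043]
force: [-0.5, 1.4, -2.9]
finger_gap: 0.0163
```

Run:
```python
from h import *
c=robot.calibration('top');im=save('top','t4.png');print(nuts(im,c))
s=robot.sense();print(s['position'],s['force'],s['finger_gap'])
im=save('side','s4.png')
pour((.541,-.147))
hsv=cv2.cvtColor(im,cv2.COLOR_RGB2HSV);m=cv2.inRange(hsv,(4,90,40),(16,255,220))
cv2.imwrite('pics/s4c.png',cv2.resize(im[60:260,260:500,::-1],None,fx=2.5,fy=2.5))
```

```text
[(np.float64(0.052), np.float64(0.057), 141.5), (np.float64(0.047), np.float64(0.107), 222.0)]
[ 0.5081411  -0.33259767  0.30044118] [ 0.02074019  0.01238166 -2.49574629] 0.015574837430398943
[-0.0, -0.137, -0.376, 0.0, 0.0, 0.0]
--
[0.006, 0.134, 0.373, -0.001, -0.0, -0.002]
--
POUR
[0.0, -0.067, 0.324, -0.191, -0.0, -0.0]
[0.0, -0.163, 0.558, -0.334, -0.0, -0.0]
[-0.0, -0.312, 0.735, -0.477, -0.0, -0.0]
[0.0, -0.524, 0.81, -0.621, 0.0, -0.0]
--
[0.0, -0.2, -0.185, -0.143, -0.0, -0.0]
[-0.0, -0.426, -0.338, -0.286, 0.0, 0.0]
[0.0, -0.672, -0.455, -0.43, -0.0, 0.0]
[-0.0, -0.932, -0.534, -0.573, 0.0, 0.0]
[0.0, -1.202, -0.574, -0.716, 0.0, -0.0]
```

View pics/s4c.png

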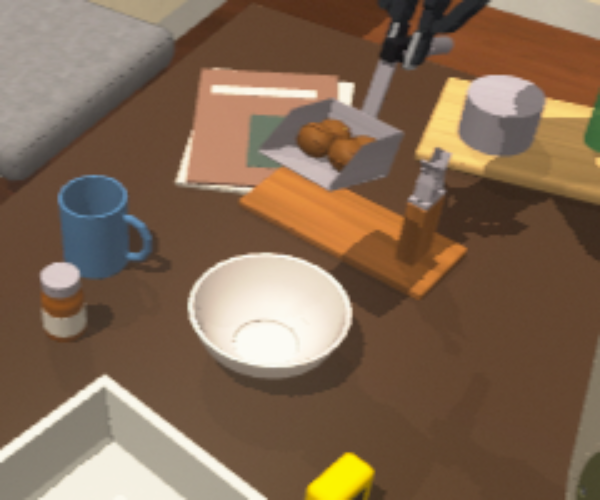

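Run:
```python
from h import *
for f in('side0','s2','s4'):
    im=cv2.imread(f'pics/{f}.png');g=(im.min(2)>120).astype(np.uint8);z=g*0;z[150:215,325:410]=g[150:215,325:410]
    k=max(cv2.findContours(z,0,2)[0],key=cv2.contourArea);print(f,cv2.boundingRect(k),cv2.contourArea(k))
im=cv2.imread('pics/t4.png');print(bowl(im[:,:,::-1].copy(),robot.calibration('top')))
```

```text
side0 (333, 160, 66, 46) 2269.0
s2 (345, 197, 46, 8) 194.5
s4 (335, 161, 66, 47) 2305.5
(array([ 0.546, -0.158]), array([55.3, 65.4]))
```

Request:
{"method": "arm_command", "body": {
  "increments": [0,-0.03,0.16,-0.095,0,0,0,-0.067,0.324,-0.191,0,0,0,-0.11,0.44,-0.26,0,0,0,-0.163,0.558,-0.334,0,0,0,-0.23,0.65,-0.4,0,0,0,-0.312,0.735,-0.477,0,0,0,-0.41,0.775,-0.55,0,0,0,-0.524,0.81,-0.621,0,0,0,-0.524,0.81,-0.621,0,0]
}}

```text
time: 15.15
position: [0.5219, -0.2521, 0.2419]
eef_rot: [2.832, -0.24, -0.038]
force: [-0.0, -0.2, -3.4]
finger_gap: 0.0161
```

Request:
{"method": "arm_command", "body": {
  "increments": [0,-0.1,-0.09,-0.07,0,0,0,-0.2,-0.185,-0.143,0,0,0,-0.31,-0.26,-0.215,0,0,0,-0.426,-0.338,-0.286,0,0,0,-0.55,-0.4,-0.358,0,0,0,-0.672,-0.455,-0.43,0,0,0,-0.8,-0.495,-0.5,0,0,0,-0.932,-0.534,-0.573,0,0,0,-0.932,-0.534,-0.573,0,0,0,-0.932,-0.534,-0.573,0,0,0,-0.932,-0.534,-0.573,0,0]
}}

```text
time: 16.25
position: [0.5399, -0.1535, 0.2666]
eef_rot: [2.236, -0.196, -0.094]
force: [0.1, -0.9, -1.9]
finger_gap: 0.016
```

Run:
```python
from h import *
s=robot.sense();print(s['position'],s['force'],s['wrist_torque'],s['finger_gap'])
im=save('side','s5.png');save('top','t5.png')
cv2.imwrite('pics/s5c.png',cv2.resize(im[60:260,260:500,::-1],None,fx=2.5,fy=2.5))
```

```text
[ 0.53986428 -0.15352553  0.26659079] [ 0.07600474 -0.86109718 -1.93983877] [ 0.75493661 -0.16718894  0.00376254] 0.01597841510423412
```

View pics/s5c.png

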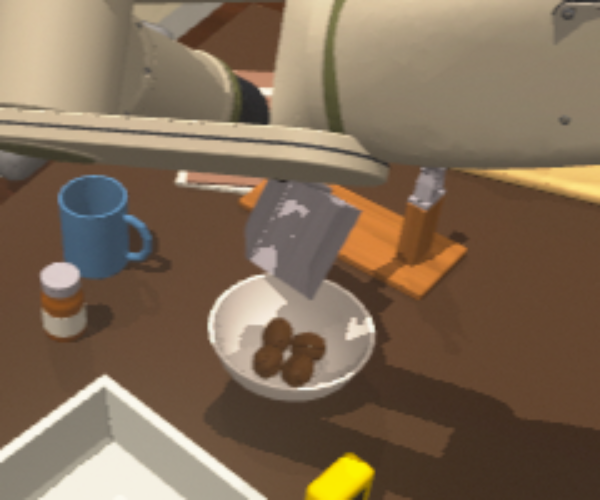

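Run:
```python
from h import *
L=np.array([.5376,-.1667,0])
chain(tool(L+[0,0,.16],SY,-.3,LIP),tool(binp(.046,-.085,.15),SY))
c=robot.calibration('side')
im=cv2.imread('pics/s5.png');g=(im.min(2)>100).astype(np.uint8);z=g*0;z[150:230,325:420]=g[150:230,325:420]
k=cv2.convexHull(max(cv2.findContours(z,0,2)[0],key=cv2.contourArea));print(cv2.boundingRect(k))
```

```text
[0.002, 0.521, 0.247, 0.286, 0.0, -0.002]
[0.001, 0.571, 0.082, 0.286, 0.0, -0.002]
--
[-0.064, -0.792, -0.131, 0.072, -0.0, 0.0]
[-0.064, -0.8, -0.071, 0.072, -0.0, 0.0]
[-0.064, -0.803, -0.011, 0.072, 0.0, -0.0]
[-0.064, -0.801, 0.05, 0.072, 0.0, -0.0]
--
(343, 158, 67, 62)
```

Request:
{"method": "arm_command", "body": {
  "increments": [0,0.1,0,0.07,0,0,0,0.25,0.1,0.143,0,0,0,0.4,0.18,0.215,0,0,0.002,0.521,0.247,0.286,0,0]
}}

```text
time: 16.75
position: [0.531, -0.2052, 0.2932]
eef_rot: [2.535, -0.223, -0.065]
force: [0.2, -0.5, -2.0]
finger_gap: 0.0161
```

Request:
{"method": "arm_command", "body": {
  "increments": [0,0.19,0.03,0.1,0,0,0,0.38,0.05,0.19,0,0,0,0.571,0.082,0.286,0,0]
}}

```text
time: 17.05
position: [0.5219, -0.2561, 0.3192]
eef_rot: [2.833, -0.247, -0.032]
force: [0.3, 0.5, -2.6]
finger_gap: 0.0162
```

Request:
{"method": "arm_command", "body": {
  "increments": [-0.02,-0.25,-0.04,0.02,0,0,-0.04,-0.52,-0.09,0.04,0,0,-0.064,-0.792,-0.131,0.072,0,0]
}}

```text
time: 17.35
position: [0.5291, -0.1764, 0.307]
eef_rot: [2.906, -0.258, -0.027]
force: [0.0, 0.3, -2.6]
finger_gap: 0.0157
```

Request:
{"method": "arm_command", "body": {
  "increments": [-0.02,-0.27,-0.02,0.02,0,0,-0.04,-0.53,-0.05,0.04,0,0,-0.064,-0.8,-0.071,0.072,0,0]
}}

```text
time: 17.65
position: [0.537, -0.0958, 0.2958]
eef_rot: [2.981, -0.261, -0.018]
force: [1.1, -0.5, -2.5]
finger_gap: 0.0161
```

Request:
{"method": "arm_command", "body": {
  "increments": [-0.02,-0.27,0,0.02,0,0,-0.04,-0.53,0,0.04,0,0,-0.064,-0.803,-0.011,0.072,0,0]
}}

```text
time: 17.95
position: [0.5445, -0.0164, 0.2846]
eef_rot: [3.055, -0.268, -0.008]
force: [0.5, 0.3, -2.6]
finger_gap: 0.0159
```

Request:
{"method": "arm_command", "body": {
  "increments": [-0.02,-0.27,0.02,0.02,0,0,-0.04,-0.53,0.03,0.04,0,0,-0.064,-0.801,0.05,0.072,0,0,-0.064,-0.801,0.05,0.072,0,0,-0.064,-0.801,0.05,0.072,0,0]
}}

```text
time: 18.45
position: [0.5519, 0.0621, 0.2735]
eef_rot: [3.129, -0.272, 0.001]
force: [-0.9, -0.4, -2.2]
finger_gap: 0.016
```

```bash
cat >> h.py <<'E'
def nuts2(im,c):
    hsv=cv2.cvtColor(im,cv2.COLOR_RGB2HSV);m=cv2.inRange(hsv,(4,90,40),(16,255,235))
    m=cv2.resize(m,None,fx=4,fy=4,interpolation=cv2.INTER_LINEAR);m=(m>127).astype(np.uint8)
    d=cv2.distanceTransform(m,cv2.DIST_L2,5);pk=(d==cv2.dilate(d,np.ones((25,25))))&(d>11)&(d<28)
    out=[]
    for v,u in np.argwhere(pk):
        w=onz(c,(u+.5)/4-.5,(v+.5)/4-.5,.0215);b=BR.inv().apply(w-[*BT,0])
        if abs(b[0])<.1 and abs(b[1])<.16: out.append((b[:2].round(3).tolist(),round(float(d[v,u]),1)))
    return out
E
python3 - <<'E'
from h import *
c=robot.calibration('top');im=save('top','t6.png');print(nuts(im,c),nuts2(im,c),bowl(im,c,(.53,-.16)))
s=robot.sense();print(s['position'],s['force'],s['finger_gap'],s['wrist_torque'])
chain(tool(binp(.046,-.085,.012),SY))
a=im[160:270,190:440,::-1];cv2.imwrite('pics/t6c.png',cv2.resize(a,None,fx=3,fy=3,interpolation=cv2.INTER_CUBIC))
E
```

```text
[(np.float64(0.052), np.float64(0.057), 142.0), (np.float64(0.047), np.float64(0.107), 221.0)] [([0.071, 0.099], 18.8), ([0.072, 0.055], 18.4), ([0.07, 0.057], 18.4), ([0.05, 0.13], 18.4), ([0.024, 0.11], 18.2), ([0.033, 0.057], 17.6)] (array([0.541, 0.008]), array([ 87.8, 147.9]))
[0.55204919 0.06177966 0.27364362] [-0.05375069  0.04319337 -2.9022612 ] 0.01611497838488412 [-0.10541791  0.00147598 -0.03150018]
[-0.004, -0.001, 0.688, 0.0, -0.0, -0.001]
[-0.004, -0.001, 0.688, 0.0, -0.0, -0.001]
--
```

View pics/t6c.png

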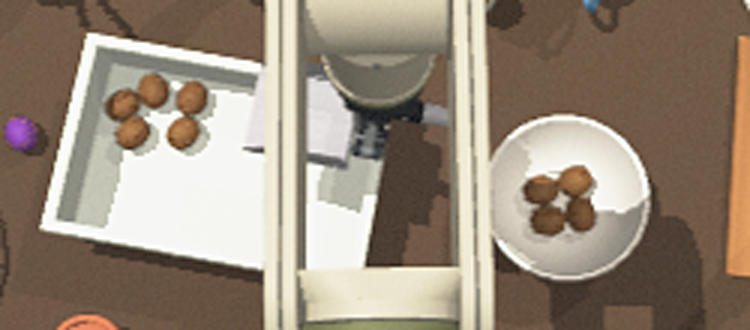

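Request:
{"method": "arm_command", "body": {
  "increments": [0,0,0.3,0,0,0,0,0,0.6,0,0,0,-0.004,0,0.9,0,0,0]
}}

```text
time: 18.8
position: [0.552, 0.0616, 0.1829]
eef_rot: [3.129, -0.274, 0.003]
force: [1.0, -0.1, -2.5]
finger_gap: 0.0162
```

Request:
{"method": "arm_command", "body": {
  "increments": [0,0,0.3,0,0,0,0,0,0.45,0,0,0,0,0,0.476,0,0,0,0,0,0.476,0,0,0,0,0,0.476,0,0,0]
}}

```text
time: 19.3
position: [0.553, 0.0628, 0.1376]
eef_rot: [-3.129, 0.273, -0.005]
force: [0.7, -0.5, -1.4]
finger_gap: 0.0162
```

Request:
{"method": "arm_command", "body": {
  "increments": [0,0,0.03,0,0,0,0,0,0.055,0,0,0,0,0,0.06,0,0,0,0,0,0.06,0,0,0]
}}

```text
time: 19.7
position: [0.5516, 0.0631, 0.1295]
eef_rot: [3.13, -0.272, 0.0]
force: [-0.1, 0.2, -2.3]
finger_gap: 0.016
```

Run:
```python
from h import *
s=robot.sense();print(s['position'],s['force'],s['wrist_torque'])
c=robot.calibration('top');print(onz(c,379,225.7,.065))
p,r=cur();print(BR.inv().apply(p-[*BT,0]))
print(inc(cur(),tool(binp(.046,.095,.0055),SY)).round(3))
```

```text
[0.55157008 0.06306777 0.12951124] [-0.12369902  0.21046408 -2.3103037 ] [-0.15389019 -0.02205273  0.01636995]
[ 0.49853343 -0.13285229  0.065     ]
[ 0.04596739 -0.1619545   0.12951124]
[-2.00e-03 -1.79e+00  0.00e+00  0.00e+00 -0.00e+00 -1.00e-03]
```

Request:
{"method": "arm_command", "body": {
  "increments": [0,-0.06,0.008,0,0,0,0,-0.12,0.008,0,0,0,0,-0.18,0.008,0,0,0,0,-0.24,0.008,0,0,0,0,-0.3,0.008,0,0,0,0,-0.36,0.008,0,0,0,0,-0.42,0.008,0,0,0,0,-0.48,0.008,0,0,0,0,-0.54,0.008,0,0,0,0,-0.6,0.008,0,0,0,0,-0.66,0.008,0,0,0,0,-0.72,0.008,0,0,0,0,-0.78,0.008,0,0,0,0,-0.84,0.008,0,0,0,0,-0.9,0.008,0,0,0]
}}

```text
time: 21.2
position: [0.5676, 0.152, 0.1293]
eef_rot: [3.129, -0.272, 0.001]
force: [-2.2, -5.6, 5.6]
finger_gap: 0.0164
```

Request:
{"method": "arm_command", "body": {
  "increments": [0,-0.06,0,0,0,0,0,-0.12,0,0,0,0,0,-0.18,0,0,0,0,0,-0.24,0,0,0,0,0,-0.3,0,0,0,0,0,-0.36,0,0,0,0,0,-0.42,0,0,0,0,0,-0.48,0,0,0,0,0,-0.54,0,0,0,0,0,-0.6,0,0,0,0]
}}

```text
time: 22.2
position: [0.5779, 0.211, 0.1293]
eef_rot: [3.129, -0.272, 0.001]
force: [-0.2, -5.9, 6.7]
finger_gap: 0.0162
```

Request:
{"method": "arm_command", "body": {
  "increments": [0,-0.04,0,0,0,0,0,-0.08,0,0,0,0,0,-0.12,0,0,0,0,0,-0.16,0,0,0,0,0,-0.2,0,0,0,0,0,-0.24,0,0,0,0,0,-0.28,0,0,0,0,0,-0.28,0,0,0,0]
}}

```text
time: 23.0
position: [0.5846, 0.2319, 0.1329]
eef_rot: [3.119, -0.273, 0.007]
force: [-8.2, -30.3, 23.1]
finger_gap: 0.0159
```

Run:
```python
from h import *
s=robot.sense();print(s['position'],s['force'],s['wrist_torque'])
p,r=cur();b=BR.inv().apply(p-[*BT,0]);print(b)
ref=(-.05,0,0);y=b[1]+.078-.05
for up,dz in((.15,.002),(.3,.004),(.45,.02),(.45,.12)):
    print(up,inc(cur(),tool(binp(.046,y,.006+dz),SY,up,ref)).round(3).tolist())
```

```text
[0.58459773 0.23194067 0.13291559] [ -8.2098188  -30.29742945  23.08249263] [-5.28943998  1.16098983  1.00187414]
[0.04960455 0.01007937 0.13291559]
0.15 [-0.036, 0.182, 0.067, 0.153, -0.005, -0.002]
0.3 [-0.036, 0.353, 0.131, 0.296, -0.005, -0.002]
0.45 [-0.035, 0.511, 0.079, 0.439, -0.005, -0.002]
0.45 [-0.03, 0.521, -0.921, 0.439, -0.005, -0.002]
```

Request:
{"method": "arm_command", "body": {
  "increments": [0,0.02,0,0,0,0,0,0.04,0,0,0,0,0,0.06,0,0,0,0,-0.01,0.14,0.01,0.07,0,0,-0.02,0.23,0.03,0.143,0,0,-0.03,0.32,0.06,0.215,0,0,-0.03,0.4,0.09,0.286,0,0,-0.03,0.48,0.06,0.36,0,0,-0.03,0.56,0.04,0.435,0,0,-0.03,0.56,0.04,0.435,0,0,-0.03,0.56,-0.1,0.435,0,0,-0.03,0.56,-0.25,0.435,0,0,-0.03,0.56,-0.45,0.435,0,0,-0.03,0.56,-0.65,0.435,0,0,-0.03,0.56,-0.8,0.435,0,0,-0.03,0.56,-0.9,0.435,0,0,-0.03,0.56,-0.9,0.435,0,0]
}}

```text
time: 24.7
position: [0.5707, 0.1843, 0.2213]
eef_rot: [-2.677, 0.231, -0.059]
force: [0.1, -0.0, -3.2]
finger_gap: 0.0163
```

Run:
```python
from h import *
s=robot.sense();print(s['position'],s['eef_rot'],s['force'],s['wrist_torque'])
c=robot.calibration('top');im=save('top','t7.png');print(nuts2(im,c),nuts(im,c))
im2=save('side','s7.png')
A=cv2.resize(im2[165:380,165:425],None,fx=1.85,fy=1.85);B=cv2.resize(im[160:270,190:300],None,fx=2.9,fy=2.9)
h=max(A.shape[0],B.shape[0]);f=lambda x:np.pad(x,((0,h-x.shape[0]),(0,0),(0,0)))
cv2.imwrite('pics/s7c.png',np.hstack([f(A),f(B)])[:,:,::-1])
```

```text
[0.57072535 0.1843057  0.22126707] [-2.67708706  0.23073287 -0.05886926] [ 0.11931334 -0.00645636 -3.22958409] [-0.70181612  0.11769607 -0.0145892 ]
[([0.1, 0.15], 20.6), ([0.099, 0.15], 20.6), ([0.098, 0.113], 21.0), ([0.098, 0.076], 21.0), ([0.055, 0.114], 19.8), ([0.053, 0.075], 20.0), ([0.052, 0.076], 20.0)] [(np.float64(0.075), np.float64(0.092), 46.5)]
```

View pics/s7c.png

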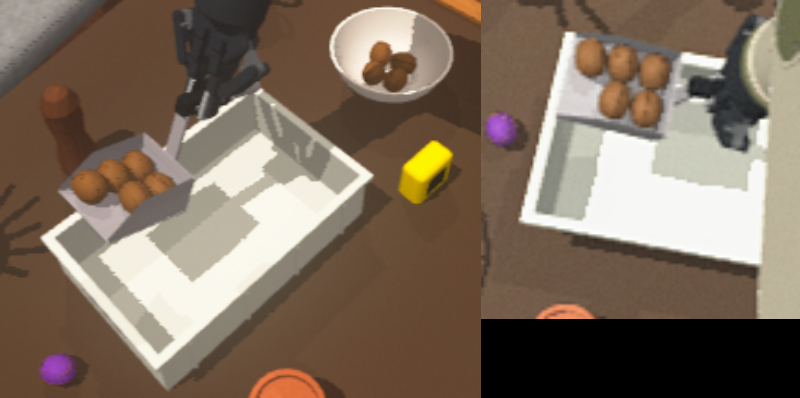

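Run:
```python
from h import *
c=robot.calibration('side')
for f in('side0','s7'):
    im=cv2.imread(f'pics/{f}.png');g=(im.min(2)>100).astype(np.uint8);z=g*0;z[150:225,325:420]=g[150:225,325:420]
    k=max(cv2.findContours(z,0,2)[0],key=cv2.contourArea);x,y,w,h=cv2.boundingRect(k);print(x,y,w,h,onz(c,x+w/2,y+19,.065))
c=robot.calibration('top');im=cv2.imread('pics/t7.png')[:,:,::-1].copy()
print(bowl(im,c,(.4985,-.133)))
pour((.4985,-.133),back=.025)
```

```text
333 159 66 50 [ 0.54551412 -0.15756568  0.065     ]
343 169 67 51 [ 0.5029806  -0.14055368  0.065     ]
(array([ 0.505, -0.045]), array([ 90.8, 108.6]))
[-0.0, -0.176, -0.359, 0.0, 0.0, 0.0]
--
[-0.03, 0.891, -0.531, -0.02, -0.0, -0.0]
[-0.03, 0.902, -0.512, -0.02, -0.0, -0.0]
[-0.031, 0.913, -0.493, -0.02, -0.0, -0.0]
[-0.031, 0.923, -0.474, -0.02, -0.0, -0.0]
[-0.031, 0.932, -0.454, -0.02, -0.0, -0.0]
--
POUR
[0.0, -0.067, 0.324, -0.191, -0.0, -0.0]
[0.0, -0.163, 0.558, -0.334, -0.0, -0.0]
[0.0, -0.312, 0.735, -0.477, -0.0, -0.0]
[0.0, -0.524, 0.81, -0.621, 0.0, -0.0]
--
[-0.0, -0.2, -0.185, -0.143, -0.0, -0.0]
[0.0, -0.426, -0.338, -0.286, 0.0, 0.0]
[0.0, -0.672, -0.455, -0.43, -0.0, 0.0]
[-0.0, -0.932, -0.534, -0.573, 0.0, 0.0]
[-0.0, -1.202, -0.574, -0.716, 0.0, -0.0]
```

Request:
{"method": "arm_command", "body": {
  "increments": [0,-0.05,-0.12,0,0,0,0,-0.12,-0.24,0,0,0,0,-0.176,-0.359,0,0,0]
}}

```text
time: 25.1
position: [0.5698, 0.1838, 0.2599]
eef_rot: [-2.677, 0.233, -0.054]
force: [0.3, 0.6, -3.1]
finger_gap: 0.0164
```

Request:
{"method": "arm_command", "body": {
  "increments": [0,0.06,-0.04,0,0,0,-0.01,0.15,-0.1,0,0,0,-0.01,0.3,-0.18,0,0,0,-0.02,0.5,-0.3,-0.01,0,0,-0.03,0.7,-0.41,-0.01,0,0,-0.03,0.891,-0.531,-0.02,0,0]
}}

```text
time: 25.7
position: [0.5478, 0.0807, 0.2662]
eef_rot: [-2.698, 0.236, -0.05]
force: [0.4, -0.8, -2.6]
finger_gap: 0.0159
```

Request:
{"method": "arm_command", "body": {
  "increments": [0,0.2,-0.11,0,0,0,-0.01,0.4,-0.23,0,0,0,-0.02,0.62,-0.35,-0.01,0,0,-0.03,0.902,-0.512,-0.02,0,0]
}}

```text
time: 26.1
position: [0.527, -0.0201, 0.2749]
eef_rot: [-2.719, 0.237, -0.048]
force: [0.6, 0.2, -3.1]
finger_gap: 0.016
```

Request:
{"method": "arm_command", "body": {
  "increments": [0,0.23,-0.12,0,0,0,-0.01,0.46,-0.25,0,0,0,-0.02,0.69,-0.37,-0.01,0,0,-0.03,0.913,-0.493,-0.02,0,0]
}}

```text
time: 26.5
position: [0.5062, -0.122, 0.2834]
eef_rot: [-2.74, 0.24, -0.046]
force: [0.8, 1.2, -2.4]
finger_gap: 0.0165
```

Request:
{"method": "arm_command", "body": {
  "increments": [0,0.23,-0.12,0,0,0,-0.01,0.46,-0.24,0,0,0,-0.02,0.69,-0.35,-0.01,0,0,-0.03,0.923,-0.474,-0.02,0,0]
}}

```text
time: 26.9
position: [0.4853, -0.2231, 0.2918]
eef_rot: [-2.76, 0.242, -0.044]
force: [-0.4, 0.4, -2.9]
finger_gap: 0.0163
```

Request:
{"method": "arm_command", "body": {
  "increments": [0,0.22,-0.11,0,0,0,-0.01,0.42,-0.2,0,0,0,-0.02,0.62,-0.3,-0.01,0,0,-0.03,0.78,-0.38,-0.015,0,0,-0.03,0.88,-0.43,-0.02,0,0,-0.03,0.932,-0.454,-0.02,0,0,-0.03,0.932,-0.454,-0.02,0,0]
}}

```text
time: 27.6
position: [0.4655, -0.3232, 0.3008]
eef_rot: [-2.781, 0.243, -0.043]
force: [-0.5, 0.2, -4.3]
finger_gap: 0.0161
```

Run:
```python
from h import *
c=robot.calibration('top');im=save('top','t8.png');print(bowl(im,c,(.4985,-.135)),nuts2(im,c))
s=robot.sense();print(s['position'],s['force'],s['finger_gap'])
im=save('side','s8.png')
g=(im.min(2)>100).astype(np.uint8);z=g*0;z[150:225,325:420]=g[150:225,325:420]
print(cv2.boundingRect(max(cv2.findContours(z,0,2)[0],key=cv2.contourArea)))
hsv=cv2.cvtColor(im,cv2.COLOR_RGB2HSV);m=cv2.inRange(hsv,(4,90,40),(16,255,235))
print([(cv2.boundingRect(k),cv2.contourArea(k)) for k in cv2.findContours(m,1,2)[0] if 40<cv2.contourArea(k)<1500])
pour((.4985,-.132),back=.025)
```

```text
(array([ 0.496, -0.15 ]), array([55.8, 72.3])) []
[ 0.46569518 -0.32257853  0.30077845] [ 0.27610979  0.21997727 -3.07737075] 0.016043884671726173
(343, 169, 67, 51)
[((185, 355, 23, 20), 325.5), ((78, 269, 13, 11), 44.5), ((99, 252, 6, 18), 43.5), ((379, 240, 32, 37), 729.0), ((361, 187, 29, 28), 462.5), ((275, 181, 21, 15), 162.5), ((275, 129, 48, 51), 1479.5), ((383, 113, 41, 24), 505.5), ((329, 111, 33, 28), 194.0), ((209, 107, 19, 33), 267.5), ((343, 93, 45, 8), 200.0), ((425, 92, 12, 24), 72.5), ((517, 83, 16, 26), 135.5), ((442, 68, 69, 35), 1102.0), ((437, 64, 9, 17), 50.5)]
[-0.0, -0.138, -0.376, 0.0, 0.0, 0.0]
--
[-0.003, 0.132, 0.377, -0.001, -0.0, -0.001]
--
POUR
[0.0, -0.067, 0.324, -0.191, -0.0, -0.0]
[0.0, -0.163, 0.558, -0.334, -0.0, -0.0]
[0.0, -0.312, 0.735, -0.477, -0.0, -0.0]
[0.0, -0.524, 0.81, -0.621, 0.0, -0.0]
--
[-0.0, -0.2, -0.185, -0.143, -0.0, -0.0]
[0.0, -0.426, -0.338, -0.286, 0.0, 0.0]
[0.0, -0.672, -0.455, -0.43, -0.0, 0.0]
[-0.0, -0.932, -0.534, -0.573, 0.0, 0.0]
[-0.0, -1.202, -0.574, -0.716, 0.0, -0.0]
```

Request:
{"method": "arm_command", "body": {
  "increments": [0,-0.03,0.16,-0.095,0,0,0,-0.067,0.324,-0.191,0,0,0,-0.11,0.44,-0.26,0,0,0,-0.163,0.558,-0.334,0,0,0,-0.2,0.6,-0.37,0,0,0,-0.23,0.65,-0.4,0,0,0,-0.27,0.69,-0.44,0,0,0,-0.312,0.735,-0.477,0,0,0,-0.36,0.755,-0.51,0,0,0,-0.41,0.775,-0.55,0,0,0,-0.524,0.81,-0.621,0,0,0,-0.524,0.81,-0.621,0,0,0,-0.524,0.81,-0.621,0,0]
}}

```text
time: 29.0
position: [0.4792, -0.246, 0.2428]
eef_rot: [2.834, -0.244, -0.037]
force: [0.4, -0.1, -2.1]
finger_gap: 0.0162
```

Request:
{"method": "arm_command", "body": {
  "increments": [0,-0.1,-0.09,-0.07,0,0,0,-0.2,-0.185,-0.143,0,0,0,-0.31,-0.26,-0.215,0,0,0,-0.426,-0.338,-0.286,0,0,0,-0.55,-0.4,-0.358,0,0,0,-0.672,-0.455,-0.43,0,0,0,-0.8,-0.495,-0.5,0,0,0,-0.932,-0.534,-0.573,0,0,0,-0.932,-0.534,-0.573,0,0,0,-0.932,-0.534,-0.573,0,0,0,-0.932,-0.534,-0.573,0,0,0,-0.932,-0.534,-0.573,0,0]
}}

```text
time: 30.2
position: [0.4971, -0.1447, 0.2672]
eef_rot: [2.237, -0.197, -0.093]
force: [0.1, 0.5, -2.5]
finger_gap: 0.0163
```

Run:
```python
from h import *
s=robot.sense();print(s['position'],s['force'],s['wrist_torque'],s['finger_gap'])
im=save('side','s9.png');save('top','t9.png')
L=np.array([.4985,-.132,0])-.025*np.array([np.cos(SY),np.sin(SY),0])
u=(HOME[0]+[0,0,.14],HOME[1])
chain(tool(L+[0,0,.2],SY,-.3,LIP),(tool(L+[0,-.02,.2],SY,0,LIP)),u)
```

```text
[ 0.49708166 -0.14469188  0.26716168] [ 0.08474113  0.50835652 -2.47640867] [ 0.72007118 -0.12761142  0.00812362] 0.016291306368773014
[-0.001, 0.675, 0.12, 0.286, 0.0, -0.002]
[-0.002, 0.68, -0.085, 0.286, 0.0, -0.002]
--
[0.034, 0.495, 0.507, 0.286, 0.0, 0.0]
--
[0.337, 0.295, 0.24, 0.0, 0.001, 0.718]
[0.447, -0.014, 0.241, 0.0, 0.001, 0.718]
--
```

Request:
{"method": "arm_command", "body": {
  "increments": [0,0.15,-0.02,0.07,0,0,0,0.32,0.03,0.143,0,0,0,0.5,0.08,0.215,0,0,0,0.675,0.12,0.286,0,0]
}}

```text
time: 30.7
position: [0.4879, -0.1951, 0.3129]
eef_rot: [2.536, -0.221, -0.066]
force: [0.1, -0.3, -2.7]
finger_gap: 0.0162
```

Request:
{"method": "arm_command", "body": {
  "increments": [0,0.23,-0.03,0.1,0,0,0,0.46,-0.06,0.19,0,0,0,0.68,-0.085,0.286,0,0]
}}

```text
time: 31.0
position: [0.4789, -0.2458, 0.3592]
eef_rot: [2.834, -0.247, -0.033]
force: [0.3, 0.1, -2.3]
finger_gap: 0.0162
```

Request:
{"method": "arm_command", "body": {
  "increments": [0.01,0.17,0.17,0.1,0,0,0.02,0.33,0.34,0.19,0,0,0.034,0.495,0.507,0.286,0,0,0.034,0.495,0.507,0.286,0,0]
}}

```text
time: 31.4
position: [0.4691, -0.3112, 0.3214]
eef_rot: [-3.127, 0.283, 0.004]
force: [0.2, 0.4, -2.7]
finger_gap: 0.016
```

Request:
{"method": "arm_command", "body": {
  "increments": [0.05,0.05,0.04,0,0,0.12,0.11,0.1,0.08,0,0,0.24,0.17,0.15,0.12,0,0,0.36,0.22,0.2,0.16,0,0,0.48,0.28,0.25,0.2,0,0,0.6,0.337,0.295,0.24,0,0,0.718]
}}

```text
time: 32.0
position: [0.4999, -0.3419, 0.2998]
eef_rot: [2.805, -1.409, 0.001]
force: [0.1, 0.9, -2.5]
finger_gap: 0.016
```

Request:
{"method": "arm_command", "body": {
  "increments": [0.07,0,0.04,0,0,0.12,0.15,0,0.08,0,0,0.24,0.22,0,0.12,0,0,0.36,0.3,-0.01,0.16,0,0,0.48,0.37,-0.01,0.2,0,0,0.6,0.447,-0.014,0.24,0,0,0.718,0.447,-0.014,0.24,0,0,0.718,0.447,-0.014,0.24,0,0,0.718]
}}

```text
time: 32.8
position: [0.5277, -0.3763, 0.2756]
eef_rot: [2.103, -2.332, 0.001]
force: [-0.4, 0.6, -1.8]
finger_gap: 0.016
```

Run:
```python
from h import *
s=robot.sense();print(s['position'],s['force'],s['wrist_torque'],s['finger_gap'])
u=(HOME[0]+[0,0,.14],HOME[1]);chain(u)
A=save('side','s10.png');T=save('top','t10.png');W=save('wrist','w10.png')
a=cv2.resize(A[90:230,320:460],(400,400));t=cv2.resize(T[170:270,340:480],(400,286));w=cv2.resize(W,(400,250))
o=np.zeros((540,800,3),np.uint8);o[:400,:400]=a;o[:286,400:]=t;o[288:538,400:]=w
cv2.imwrite('pics/fin.png',o[:,:,::-1])
```

```text
[ 0.5277333  -0.37631201  0.27564703] [-0.42985598  0.63493987 -1.79901872] [-0.04839497  0.16671812  0.01780397] 0.016027551073742322
[0.011, -0.001, -0.004, 0.003, -0.0, 0.002]
--
```

View pics/fin.png

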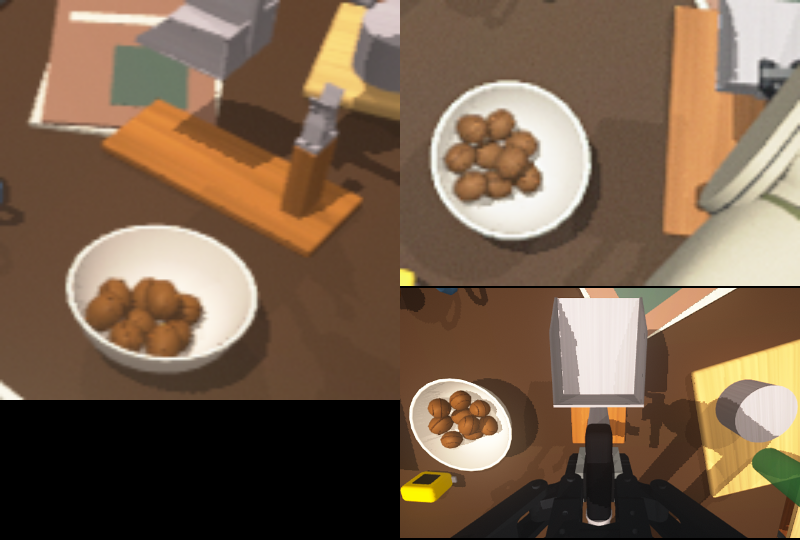

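Run:
```python
from h import *
p,r=cur();S=r*R.from_matrix(M).inv();c=robot.calibration('wrist')
o=p-S.apply([-.078,0,.124])
for q in([.055,.045,.0],[.055,-.045,0],[-.05,.045,.048],[-.05,-.045,.048],[-.044,0,.126]):print(q,proj(c,o+S.apply(q)).round(1))
im=cv2.imread('pics/w10.png');g=cv2.cvtColor(im,cv2.COLOR_BGR2GRAY).astype(int)
print('col300',g[0:40,300].tolist());print('col280',g[170:200,270].tolist())
print('row180',[int(x) for x in g[180,230:250]],[int(x) for x in g[180,380:410]])
print('handle col 318',g[195:235,318].tolist())
```

```text
[0.055, 0.045, 0.0] [246.7  13.6]
[0.055, -0.045, 0] [384.7  13.7]
[-0.05, 0.045, 0.048] [243.  189.1]
[-0.05, -0.045, 0.048] [388.4 189.1]
[-0.044, 0, 0.126] [314.7 231.9]
col300 [183, 183, 183, 183, 183, 183, 183, 160, 232, 253, 253, 251, 250, 249, 249, 238, 235, 237, 237, 237, 237, 237, 237, 237, 237, 237, 237, 237, 238, 237, 238, 237, 237, 237, 237, 237, 237, 237, 237, 237]
col280 [114, 103, 103, 100, 100, 101, 103, 101, 110, 115, 114, 111, 112, 113, 104, 105, 102, 217, 230, 230, 211, 117, 71, 76, 76, 77, 76, 76, 77, 76]
row180 [74, 74, 74, 74, 74, 74, 75, 74, 73, 74, 75, 73, 74, 74, 75, 107, 113, 108, 101, 100] [104, 115, 121, 121, 121, 91, 112, 121, 114, 111, 96, 86, 85, 85, 86, 85, 84, 85, 85, 84, 85, 84, 86, 65, 54, 55, 56, 54, 55, 55]
handle col 318 [111, 111, 110, 110, 112, 111, 111, 110, 111, 111, 111, 111, 110, 110, 110, 110, 111, 111, 103, 100, 100, 85, 46, 31, 32, 31, 32, 31, 31, 33, 32, 32, 32, 30, 31, 31, 33, 34, 34, 36]
```

Request:
{"method": "arm_command", "body": {
  "increments": [0.011,0,0.25,0.003,0,0.002,0.011,0,0.5,0.003,0,0.002,0.011,0,0.75,0.003,0,0.002,0.011,0,0.95,0.003,0,0.002,0.011,0,0.95,0.003,0,0.002,0.011,0,0.95,0.003,0,0.002,0.011,0,0.95,0.003,0,0.002]
}}

```text
time: 33.65
position: [0.5287, -0.3784, 0.1828]
eef_rot: [-2.097, 2.337, -0.009]
force: [-0.6, 0.1, -2.2]
finger_gap: 0.0161
```

Run:
```python
from h import *
chain(HOME);s=robot.sense();print(s['position'],s['force'])
```

```text
[-0.01, 0.013, 0.467, -0.003, -0.001, -0.003]
--
[ 0.52865369 -0.37841377  0.18275158] [-0.56558055  0.09356256 -2.1552378 ]
```

Request:
{"method": "arm_command", "body": {
  "increments": [-0.004,0.01,0.1,-0.002,0,-0.002,-0.007,0.01,0.2,-0.002,0,-0.002,-0.007,0.01,0.26,-0.002,0,-0.002,-0.007,0.01,0.3,-0.002,0,-0.002,-0.007,0.01,0.34,-0.002,0,-0.002,-0.007,0.01,0.38,-0.002,0,-0.002,-0.007,0.01,0.42,-0.002,0,-0.002,-0.007,0.01,0.46,-0.002,0,-0.002,-0.007,0.01,0.47,-0.002,0,-0.002,-0.007,0.01,0.47,-0.002,0,-0.002]
}}

```text
time: 34.65
position: [0.5269, -0.3772, 0.1361]
eef_rot: [2.099, -2.337, 0.003]
force: [-12.9, 8.2, 20.1]
finger_gap: 0.016
```

Run:
```python
from h import *
chain(HOME);s=robot.sense();print(s['position'],s['force'],s['wrist_torque'])
```

```text
[0.001, -0.008, 0.001, 0.001, -0.0, -0.002]
--
[ 0.52688856 -0.37722176  0.13605528] [-12.90053122   8.21370073  20.08024747] [ 1.11323317  0.95513134 -0.16786967]
```

Request:
{"method": "arm_command", "body": {
  "increments": [0,0,0,0,0,0,0,0,0,0,0,0,0,0,0,0,0,0,0,0,0,0,0,0,0,0,0,0,0,0],
  "jaw": 60
}}

```text
time: 35.15
position: [0.527, -0.377, 0.1331]
eef_rot: [2.1, -2.337, 0.002]
force: [-0.2, 1.0, -0.1]
finger_gap: 0.06
```

Run:
```python
from h import *
s=robot.sense();print(s['position'],s['force'],s['finger_gap'])
chain((np.array([.52755,-.37432,.25303]),R.from_rotvec([2.104,-2.332,-.002])))
```

```text
[ 0.52698212 -0.37698664  0.13308557] [-0.17346384  0.95962059 -0.12037638] 0.05997634981501087
[-0.013, -0.002, -0.6, -0.001, -0.001, -0.002]
[-0.013, -0.001, -0.6, -0.001, -0.001, -0.002]
--
```

Request:
{"method": "arm_command", "body": {
  "increments": [0,0,-0.15,0,0,0,0,0,-0.3,0,0,0,-0.01,0,-0.6,0,0,0]
}}

```text
time: 35.45
position: [0.5263, -0.3754, 0.1933]
eef_rot: [2.099, -2.336, -0.002]
force: [0.1, 0.5, -0.1]
finger_gap: 0.0598
```

Request:
{"method": "arm_command", "body": {
  "increments": [0,0,-0.3,0,0,0,-0.013,0,-0.6,-0.001,-0.001,-0.002,-0.013,0,-0.6,-0.001,-0.001,-0.002,-0.013,0,-0.6,-0.001,-0.001,-0.002,-0.013,0,-0.6,-0.001,-0.001,-0.002,-0.013,0,-0.6,-0.001,-0.001,-0.002]
}}

```text
time: 36.05
position: [0.5267, -0.3742, 0.2521]
eef_rot: [2.102, -2.334, -0.004]
force: [0.1, -0.1, -0.3]
finger_gap: 0.0603
```

Run:
```python
from h import *
s=robot.sense();print(s['position'],s['eef_rot'],s['force'])
w=save('wrist','w11.png');a=cv2.imread('pics/w1.png')
A=cv2.cvtColor(a,cv2.COLOR_BGR2GRAY).astype(np.float32);B=cv2.cvtColor(w,cv2.COLOR_RGB2GRAY).astype(np.float32)
for n,(x0,x1,y0,y1) in dict(board=(262,382,5,40),lip=(268,372,30,60),pan=(268,372,40,160),panback=(268,372,140,160),handle=(303,338,160,225),ferr=(300,342,225,305),boardlow=(268,300,170,250)).items():
    print(n,cv2.phaseCorrelate(A[y0:y1,x0:x1].copy(),B[y0:y1,x0:x1].copy(),cv2.createHanningWindow((x1-x0,y1-y0),cv2.CV_32F)))
S=save('side','s11.png');a=cv2.imread('pics/side0.png');A=cv2.cvtColor(a,cv2.COLOR_BGR2GRAY).astype(np.float32);B=cv2.cvtColor(S,cv2.COLOR_RGB2GRAY).astype(np.float32)
for n,(x0,x1,y0,y1) in dict(pan=(363,412,120,158),handle=(400,428,112,132),clip=(415,445,112,150)).items():
    print('side',n,cv2.phaseCorrelate(A[y0:y1,x0:x1].copy(),B[y0:y1,x0:x1].copy(),cv2.createHanningWindow((x1-x0,y1-y0),cv2.CV_32F)),np.abs(A-B)[y0:y1,x0:x1].mean())
```

```text
[ 0.52666195 -0.37418762  0.25212559] [ 2.10208182 -2.33421484 -0.00372008] [ 0.07949373 -0.14438717 -0.25840003]
board ((-0.00713652982549462, -0.8375249285363466), 0.9220356160843813)
lip ((1.920612865926742, -0.024579883188623697), 1.004128427564362)
pan ((1.0358620546048982, -9.156263584097545), 0.23402885242744728)
panback ((0.1679053022651047, 0.37150241672255113), 0.926263443628947)
handle ((1.0383747034398425, -0.3415465589515847), 0.8177822762065463)
ferr ((0.913624849581538, 0.6489660633492278), 1.0415703195995754)
boardlow ((0.24608268445852488, -1.8198176095010012), 0.08368736878037453)
side pan ((0.20605195332250759, -0.03734194280094627), 0.9760761251449585) 3.801826
side handle ((0.36871388301685215, 0.12844622857213217), 1.126101002295812) 4.4964285
side clip ((0.23709566774944868, 0.17623992871492788), 0.9319382721185684) 5.173684
```

Run:
```python
from h import *
c=robot.calibration('top');im=save('top','t12.png');print(bowl(im,c,(.4985,-.132)),nuts2(im,c))
hsv=cv2.cvtColor(im,cv2.COLOR_RGB2HSV);m=cv2.inRange(hsv,(4,90,40),(16,255,235))[195:260,345:415]
print([(cv2.boundingRect(k),cv2.contourArea(k)) for k in cv2.findContours(m,1,2)[0] if cv2.contourArea(k)>15])
a=cv2.imread('pics/top0.png').astype(int);b=im[:,:,::-1].astype(int)
for n,(u,v) in dict(mug=(386,142),jar=(349,154),mill=(261,137),candle=(219,278),tape=(334,268)).items():
    print(n,np.abs(a-b)[v-10:v+10,u-10:u+10].mean().round(1))
robot.job_done()
```

```text
(array([ 0.499, -0.13 ]), array([55.2, 57. ])) []
[((60, 43, 5, 7), 16.5), ((17, 31, 12, 6), 27.5), ((11, 13, 33, 32), 688.5), ((4, 2, 63, 63), 2852.0), ((0, 0, 70, 65), 4329.5)]
mug 2.5
jar 2.1
mill 2.5
candle 1.7
tape 1.6
the job is handed in; nothing more can be done
```

I took the scoop from its clip and moved all nine walnuts (9 were there today) from the bin into the bowl in two loads, 4 and then 5. I then pressed the scoop back into its clip, released it and handed in the job at about 36 s.

- **Walnuts and bowl:** The last top picture I viewed, taken before docking, showed 9 nuts in the bowl. The farthest was about 56 mm from the bowl's axis. At hand-in the nut finder saw nothing left in the bin. The bowl was knocked about 4 cm aside during the first pour. I measured its new position, about (0.499, -0.130), and poured the second load there.
- **Scoop:** I compared views of the docked scoop with those taken before the start. They differ by at most 0.4 px from the side. From the wrist they differ by about 1 px, with one lip patch at 1.9 px. It therefore looks home to about 1 mm.
- **Other things on the counter:** The top picture shows no change where the mug, tape measure, spice jar, pepper mill and candle pot stand.

Some things did not agree or go smoothly:
- **Second scooping pass:** It ended in a brief jam of about 30 N against the bin wall, which I backed out of. I found no clear slip of the scoop in the grip.
- **Bin rim:** It measured about 7 mm wider each side than the stated outside size, because of a flange.
- **Wrist comparison:** Two patches, the pan interior and the lower board, gave no reliable match, so I ignored them.

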